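Put the desiccant cartridges away and screw the tub shut

ROBOT

A 6-joint arm with a two-finger parallel gripper is mounted at the origin on the work surface. World frame = base frame: x ahead of the robot, y to its left, z up, the work surface at z = 0. Lengths are in m, angles in rad, forces in N, time in s.
With the tool pointing down it reaches from about 0.3 to 0.875 m from the base axis. Payload 6.4 kg.
Tool frame: the origin (TCP) lies between the finger pads; the fingertips stand 8 mm ahead of it and the grasp point (between the pads) lies 11 mm behind it; z points along the fingers, y is the direction in which the jaws open and shut (so a half turn about z gives the same grasp; the last joint's range is limited). The gripper opens to 85 mm and grips with 20 to 120 N. Pads are 22 mm wide; open, the fingers measure 114 mm over their backs; the gripper's body (76 mm by 85 mm) begins 54 mm behind the grasp point. The pads swing forward as they close: fully open they stand 13 mm farther back than shut.
Start: joints at [-1.387, 0.181, 1.607, -0, 1.354, -0.206], TCP at [0.219, -0.532, 0.203] pointing down, gripper open.
Joint ranges: [-2.99, 2.99], [-0.89, 2.07], [0.3, 2.58], [-1.14, 4.28], [0, 2.63], [-3.12, 3.12]. Speed limits (rad/s): [2.57, 2.57, 3.01, 3.14, 3.14, 3.14].

INTERFACE

Orientations are given as a unit quaternion [w, x, y, z].
In Python, from bench import monitor, viewer, workorder, spotter gives the robot as it stands. The module is installed in compiled form; this text tells all that it offers.
- The arm moves only by the tool move_arm, never from a script. Its argument "motion" is a list of rows, each a list of 3 entries, a list of its own where there are three numbers: the shift along the tool's x, y, z in units of 60 mm (1.0 is 60 mm), then the turn, a rotation vector about the tool's x, y, z in units of 8 degrees (1.0 is 8 degrees), then the opening in per cent of the stroke, from 0 (shut) to 100 (fully open). In form: [[[dx, dy, dz], [rx, ry, rz], grip], ...]. A call has 1 to 10 rows; each row is the pose to reach, as a shift and turn from the pose commanded when the call began, along the tool's axes at that moment; what a row does not reach only later rows make up. A row lasts 1/8 s, in which the tool goes at most 62.5 mm and 10.7 degrees, less where a joint would pass 70% of its speed; a pose out of reach is approached as far as the arm can. A call with a gripper value outside its range is refused whole. The fingers move at their own pace and stop on an object; the grip force is fixed at half the most. Time passes only in rows, so rows that repeat a pose let the fingers close. It gives the time, the measured TCP pose, the force and the opening at its end, in the units of the state.
- monitor.get_obs(): the state, without advancing time (a new reading comes with each control period).
- viewer.camera(name): name is "side" or "top" or "wrist"; returns the picture (480x640x3 uint8, blue, green, red); there is no depth.
- viewer.calibration(name): a dict with "fovy" (degrees; the focal length in pixels is half the picture's height over the tangent of half this angle, whatever the lens; pixels are square), "cx", "cy" (the principal point, pixels), "distortion" ([k1, k2, p1, p2, k3] as OpenCV has them; the pictures are not rectified), "extrinsics" (4x4, takes a point from camera to world coordinates). Camera axes: x right, y down, z forward; pixel columns grow to the right and rows downward; lengths in m; the calibration is good to about 2 mm. A picture is of the moment at which its call begins: read the wrist's pose just before it. calibration takes no time and is no camera call; for the wrist camera it gives the pose at the moment of the call.
- workorder.hand_in(): hands the job in, once; it reports no verdict.
Trained networks look in the newest picture that a camera, given by its name, has taken for a name from the list of things; names that differ only in an ending like _2 or _b are one class to them, and where a whole thing is asked for, a point or a joint stands for the part that bears it (a point fixed in the world has none). Each returns a list of dicts, best first, with "score" (0 to 1); they miss things now and then, are a little off and sometimes report something else, mostly with a low value. They report only what shows in the picture. A call takes as long as a camera call. They do not tell look-alikes from the thing itself.
- spotter.search_frame(camera, name): "centre" ([column, row] as shares, 0 to 1, of the picture: columns of its width, rows of its height, amid what is visible of it).
- spotter.outline_of(camera, name): "region" (480x640 bool, what is visible of it) and "centre" ([column, row] as shares, 0 to 1, of the picture: columns of its width, rows of its height, amid what is visible of it).
The state is a dict: "time_s": time; "q": joint angles; "dq": joint speeds; "joint_efforts": joint torques, N m; "eef_pos": TCP position; "eef_rot": TCP orientation; "wrist_force": force on the tool from outside, world axes, zero at the start; "torque": the same for the moment, N m; "opening": opening from 0.0 (shut) to 1.0 (fully open).
Only numpy, scipy, OpenCV 4.12 (cv2) and the standard library are available. Lean on these libraries where they do the work, as an engineer would, in place of code of your own. Each camera call takes 0.05 s, during which the arm holds its last target. There are 200 camera calls.

TASK

The dehumidifier will be idle for some weeks, so keep its desiccant cartridges dry: press the tab of its filter door down while sliding the door open, put every cartridge that is in the bay into the round tub, and put the lid on the tub: turn it backward until it drops in at the thread start, then screw it forward until it is fully down. Finish with the filter door slid fully shut and its tab clicked up again, without disturbing the other things on the shelf.

Things in the scene. Friction and masses are not known exactly. Their poses are not given: they have to be found in the camera images.
- unit: compact dehumidifier of white plastic lying on its back, fixed: 150 (its x) x 330 (its y) x 92 mm high, with two grey rails along y on top, up to 105 mm high, at x = -60 to -44 and 44 to 60 mm. Origin: centre of its underside, z up. The filter door slides along the rails over the bay in its -y half
- bay_floor (a point): middle of the floor of the bay, which is 90 mm (unit's x) by 150 mm (y), 11 mm above the shelf; same axes as the unit. Three square wells, 34 mm wide and 12 mm deep, stand on it at y = -48, 0 and 48 mm from here. A cartridge standing in a well has its top 87 mm above the shelf
- door (a joint): how far the filter door (104 x 160 x 4 mm, top 99 mm above the shelf) is open: 0 = fully shut over the bay; it slides along the unit's +y to 0.150 m = fully open, and stays where it is left. Sliding takes 1 to 4 N
- tab (a joint): how far the door's release tab is pressed: 0 = up, 0.007 m = fully down; the spring takes 3 N to start, 6.5 N at the end. Shut and up, its ears stand in notches of the rails and lock the door; pressed over 3 mm, the door can slide. When the door is open the rails keep it 3 mm down; it springs up when the door is fully shut
- tab_grip (a point): middle of the grip ridge of the release tab, 10 mm below its top, 113 mm above the shelf with the tab up: 44 mm long (unit's x), 12 mm thick (unit's y), 20 mm tall, on the tab's flat 60 x 60 mm plate at the -y end of the door; it moves with the door
- cart0_mid (a point): white plastic desiccant cartridge, 70 g: body 30 x 30 x 48 mm with a pull fin on top, 28 mm tall, 26 mm long (its y), 12 mm thick (its x); 76 mm in all. This point: on its axis, 38 mm above its underside; z up. It starts standing in a well of the dehumidifier's bay; may be absent. The fin is the grip, pinched along x
- cart1_mid (a point): white plastic desiccant cartridge, 70 g: body 30 x 30 x 48 mm with a pull fin on top, 28 mm tall, 26 mm long (its y), 12 mm thick (its x); 76 mm in all. This point: on its axis, 38 mm above its underside; z up. It starts standing in a well of the dehumidifier's bay; may be absent. The fin is the grip, pinched along x
- cart2_mid (a point): white plastic desiccant cartridge, 70 g: body 30 x 30 x 48 mm with a pull fin on top, 28 mm tall, 26 mm long (its y), 12 mm thick (its x); 76 mm in all. This point: on its axis, 38 mm above its underside; z up. It starts standing in a well of the dehumidifier's bay; may be absent. The fin is the grip, pinched along x
- tub: airtight round tub of clear plastic, fixed to the shelf by its suction foot: 140 mm across, with a neck of 57 mm outer radius up to the rim, 88 mm above the shelf. Open at the top; inner floor 6 mm above the shelf, inner radius 52 mm (49 mm at the rim). Origin: centre of its underside, z up
- thread_start (a point): top of one of the 3 thread starts on the tub's neck, 82 mm above the shelf, at 60 mm radius on the tub's x axis; the others 120 degrees apart. Right-hand thread, lead 30 mm a turn, ribs 4 mm thick, 10 mm apart. 20 degrees anticlockwise (from above) of each start a 4 mm stop nib stands on the rib below: lugs riding on top of a rib cannot pass it clockwise
- lid_grip (a point): middle of the grip bar of the tub's grey screw lid (140 mm across, 180 g, 60 mm tall with bar), which starts lying right way up on the shelf. Bar: 86 mm long (lid's x), 18 mm thick (y), 26 mm tall; this point is on the lid's axis, 13 mm below the bar's top, 47 mm above the skirt's lower edge, 105 mm above the tub's underside once screwed home
- lid_lug (a point): one of 3 lugs inside the lid's skirt (4 mm thick, tips at 59 mm radius), on the lid's x axis, 4 mm above the skirt's edge; the others 120 degrees apart. Set on the neck they ride on the ribs; turned anticlockwise (100 degrees at most) they drop 10 mm past a thread start, to 74 mm; turned clockwise they then run under the rib, home after about 145 degrees
- soap_dish: bystander: white ceramic soap dish with a bar of soap, 120 x 85 x 25 mm, loose; origin at the centre of its underside
- pill_tin: bystander: steel pill tin with flip-top lid, 77 x 57 x 24 mm, lying on the bamboo tray; origin at the centre of its underside
- tray: bystander: bamboo tray, 120 x 230 x 18 mm, loose; origin at the centre of its underside
- clip: bystander: purple plastic clip, 80 x 28 x 11 mm, lying on the bamboo tray; origin at the centre of its underside
Mind the look-alikes: they are no part of the job. Leave any yellow look-alike of the part that bears lid_grip alone.

How it is judged:
On the way, in this order (a step that is already met when the one before it is completed fails the run):
1. every cartridge is in the tub (horizontal distance between each of cart0_mid, cart1_mid, cart2_mid and tub below 0.045 m and z of each of cart0_mid, cart1_mid, cart2_mid in the frame of tub below 0.07 m), for 0.2 s.
2. the lid is screwed fully down on the tub (horizontal distance between lid_grip and tub below 0.005 m and z of lid_grip in the frame of tub below 0.1068 m and angle between lid_grip's own z axis and vertical below 0.04 rad), for 0.2 s.
At the end, for the whole second after the job is handed in: Each cartridge's middle is within 45 mm of the tub's axis and under 70 mm high in it; the lid is level (0.04 rad), within 5 mm of the axis, bar middle at most 106.8 mm above the tub's underside (105 when home); door shut within 4 mm, tab pressed under 1.8 mm (all of step 1 and all of step 2 and value of joint door below 0.004 m and value of joint tab below 0.0018 m); the robot touches nothing.
It fails at once if the soap dish is pushed more than 40 mm (distance of soap_dish from where it was at the start of the episode above 0.04 m).
It fails at once if the pill tin is pushed more than 40 mm (distance of pill_tin from where it was at the start of the episode above 0.04 m).
It fails at once if the tray is pushed more than 40 mm (distance of tray from where it was at the start of the episode above 0.04 m).
It fails at once if the clip is pushed more than 40 mm (distance of clip from where it was at the start of the episode above 0.04 m).
Of cart0, cart1, cart2 only 2 to 3 are there at a start; the rules pass over those that are not, and their reading is None.
At some moment in a run one of lid may be knocked a few centimetres aside while the robot is not near it.
Once in a run the grip may slacken for a moment while it holds something.
It also fails if it takes over 210 s, if anything falls off the work surface, if the arm or the gripper's body presses on something with over 40 N, if the wrist force passes 120 N, or if a joint passes its speed limit or range.

## Working session

There is one attempt and no reset: what is moved stays moved. The work goes in short steps, Python scripts to look and compute and a tool call to move; the robot and the scene stay as the last step left them, time stands still between calls to the robot, and variables do not carry over. Pictures are saved under pics/ and viewed, about 12 in all and at most 16, crops included, and the job is handed in when it is done.

Besides the shell and the picture viewer there is one more tool, called after ">>>" as a command line: name --argument value ..., lists and objects as JSON in quotes. move_arm: Moves the arm, as the interface text tells. Its arguments: {"type":"object","properties":{"motion":{"type":"array","items":{"type":"array"}}},"required":["motion"]}

```bash
mkdir -p pics; ls
python3 - <<'E'
from bench import monitor, viewer, workorder, spotter
import cv2,numpy as np
o=monitor.get_obs();print({k:np.round(v,3) for k,v in o.items()})
for n in ['side','top','wrist']:
    im=viewer.camera(n);cv2.imwrite(f'pics/{n}0.png',im)
    c=viewer.calibration(n);print(n,c['fovy'],c['cx'],c['cy'],c['distortion'],np.round(c['extrinsics'],3).tolist())
for n in ['unit','door','tab_grip','tub','lid_grip','soap_dish','tray','cart0_mid']:
    for cam in ['side','top']:
        r=spotter.search_frame(cam,n);print(n,cam,[(round(d['score'],2),np.round(np.array(d['centre'])*[640,480]).tolist()) for d in r[:4]])
E
```

```text
pics
{'time_s': np.float64(0.0), 'q': array([-1.387,  0.182,  1.608,  0.   ,  1.354, -0.206]), 'dq': array([ 0.001,  0.001, -0.   ,  0.002, -0.   , -0.001]), 'joint_efforts': array([ 1.0000e-03, -4.4487e+01, -3.5134e+01, -0.0000e+00,  9.0000e-03,
       -0.0000e+00]), 'eef_pos': array([ 0.218, -0.531,  0.202]), 'eef_rot': array([-0.001,  0.981,  0.194,  0.   ]), 'wrist_force': array([ 0.725, -0.221,  0.11 ]), 'torque': array([-0.068, -0.021, -0.078]), 'opening': np.float64(0.998)}
side 49.73795379965058 318.88879687299794 233.30504863544633 [-0.02322042  0.          0.          0.          0.        ] [[-0.84, -0.361, 0.406, 0.048], [-0.543, 0.53, -0.652, 0.731], [0.02, -0.768, -0.641, 0.899], [0.0, 0.0, 0.0, 1.0]]
top 46.208507155410864 319.1855999831146 236.35816633786882 [-0.06700125  0.          0.          0.          0.        ] [[-0.001, -0.996, 0.089, 0.412], [-1.0, 0.002, 0.005, -0.131], [-0.005, -0.089, -0.996, 1.594], [0.0, 0.0, 0.0, 1.0]]
wrist 64.4325044254623 321.35094521027565 238.2389297906198 [-0.0225588  0.         0.         0.         0.       ] [[0.38, -0.893, -0.242, 0.279], [-0.925, -0.367, -0.099, -0.506], [-0.001, 0.261, -0.965, 0.373], [0.0, 0.0, 0.0, 1.0]]
unit side []
unit top [(0.75, [191.0, 250.0]), (0.57, [402.0, 269.0])]
door side [(0.79, [273.0, 306.0]), (0.61, [324.0, 198.0])]
door top [(0.87, [211.0, 255.0])]
tab_grip side [(0.7, [287.0, 294.0]), (0.17, [392.0, 212.0])]
tab_grip top [(0.62, [229.0, 255.0])]
tub side [(0.57, [334.0, 242.0])]
tub top [(0.71, [229.0, 256.0]), (0.65, [331.0, 238.0])]
lid_grip side [(0.97, [390.0, 215.0]), (0.73, [486.0, 204.0])]
lid_grip top [(0.61, [475.0, 321.0]), (0.56, [404.0, 263.0])]
soap_dish side [(0.96, [323.0, 199.0])]
soap_dish top [(0.7, [394.0, 188.0]), (0.25, [333.0, 164.0])]
tray side [(0.89, [253.0, 236.0])]
tray top [(0.96, [311.0, 168.0])]
cart0_mid side [(0.5, [245.0, 234.0])]
cart0_mid top []
```

View pics/top0.png

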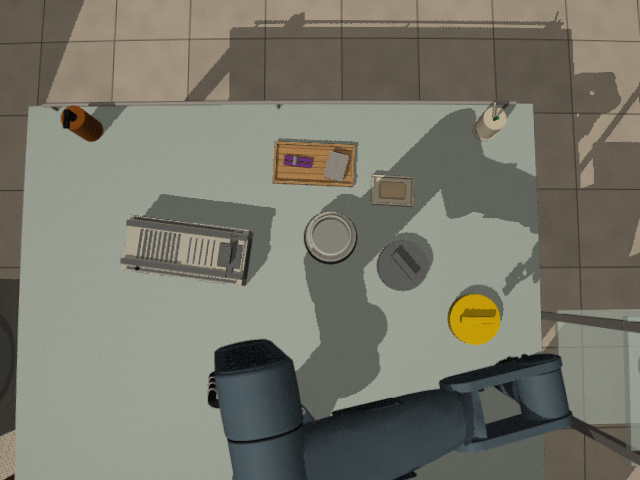

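View pics/side0.png

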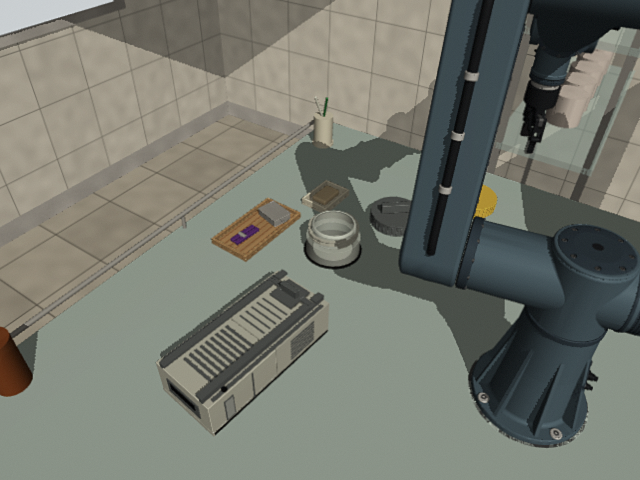

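```bash
cat > h.py <<'E'
from bench import monitor, viewer, workorder, spotter
import cv2,numpy as np
from scipy.spatial.transform import Rotation as R
def K(c):
    f=240/np.tan(np.radians(c['fovy'])/2); return np.array([[f,0,c['cx']],[0,f,c['cy']],[0,0,1]]),np.array(c['distortion'])
def back(c,px,z):
    "pixels -> world xy at height z"
    k,d=K(c);E=np.array(c['extrinsics'])
    u=cv2.undistortPoints(np.array(px,float).reshape(-1,1,2),k,d).reshape(-1,2)
    r=np.c_[u,np.ones(len(u))]@E[:3,:3].T
    return (E[:3,3]+r*((z-E[2,3])/r[:,2])[:,None])[:,:2]
def proj(c,P):
    k,d=K(c);E=np.linalg.inv(np.array(c['extrinsics']))
    return cv2.projectPoints(np.array(P,float).reshape(-1,3),cv2.Rodrigues(E[:3,:3])[0],E[:3,3],k,d)[0].reshape(-1,2)
def snap(cam,name=None):
    o=monitor.get_obs();c=viewer.calibration(cam);im=viewer.camera(cam)
    if name: cv2.imwrite(f'pics/{name}.png',im)
    return c,im
def state():
    o=monitor.get_obs();w,x,y,z=o['eef_rot'];M=R.from_quat([x,y,z,w]).as_matrix()
    return o,np.array(o['eef_pos']),M
def go(p,yaw=None,M=None,pos=None):
    "print shift (units) and turn (units) to reach TCP p pointing down with tool y dir at angle yaw (mod pi)"
    o,p0,M0=state()
    if yaw is None: T=M0; yaw=np.arctan2(M0[1,1],M0[0,1])
    best=None
    for k in (0,np.pi):
        a=yaw+k; y=np.array([np.cos(a),np.sin(a),0]);z=np.array([0,0,-1.]);T=np.c_[np.cross(y,z),y,z]
        rv=R.from_matrix(M0.T@T).as_rotvec()
        print('shift',np.round(M0.T@(np.array(p)-p0)/.06,2),'turn',np.round(np.degrees(rv)/8,2),'at',np.round(p0,4),'q6',round(o['q'][5],2),'toolyaw',round(np.degrees(np.arctan2(M0[1,1],M0[0,1])),2),'F',np.round(o['wrist_force'],1))
E
python3 - <<'E'
from h import *
c,im=snap('top')
print('unit corners top(rails z.105)',back(c,[[133,216],[252,231],[243,284],[122,265]],.1).round(3).tolist())
for n,z in [('tub',.088),('lid_grip',.034),('tray',.018),('soap_dish',.025),('unit',.1),('tab_grip',.113)]:
    for d in spotter.outline_of('top',n)[:2]:
        m=d['region'].astype(np.uint8);cs=max(cv2.findContours(m,0,1)[0],key=cv2.contourArea)
        r=cv2.minAreaRect(cs);b=back(c,cv2.boxPoints(r),z)
        print(n,round(d['score'],2),b.mean(0).round(3),b.round(3).tolist())
E
```

```text
unit corners top(rails z.105) [[0.601, 0.38], [0.56, 0.056], [0.419, 0.079], [0.469, 0.406]]
tub 0.92 [ 0.543 -0.152] [[0.543, -0.054], [0.642, -0.152], [0.543, -0.25], [0.445, -0.152]]
lid_grip 0.97 [ 0.323 -0.55 ] [[0.325, -0.45], [0.422, -0.551], [0.321, -0.651], [0.224, -0.55]]
lid_grip 0.81 [ 0.47  -0.352] [[0.538, -0.284], [0.538, -0.423], [0.402, -0.421], [0.402, -0.282]]
tray 0.77 [ 0.761 -0.108] [[0.704, 0.008], [0.828, 0.004], [0.818, -0.225], [0.694, -0.219]]
soap_dish 0.4 [ 0.47  -0.354] [[0.489, -0.257], [0.567, -0.376], [0.45, -0.452], [0.373, -0.333]]
soap_dish 0.24 [0.514 0.252] [[0.458, 0.439], [0.617, 0.423], [0.569, 0.064], [0.412, 0.083]]
unit 0.8 [0.51  0.234] [[0.456, 0.415], [0.608, 0.4], [0.563, 0.053], [0.413, 0.071]]
tab_grip 0.77 [0.494 0.115] [[0.448, 0.151], [0.548, 0.138], [0.54, 0.078], [0.439, 0.092]]
tab_grip 0.6 [0.502 0.158] [[0.463, 0.246], [0.566, 0.232], [0.54, 0.07], [0.438, 0.085]]
```

```bash
python3 -c "
from h import *
go([.53,.15,.32],np.radians(-97.9))"
```

```text
shift [ 9.12 -8.54 -1.95] turn [ 0.   -0.    3.78] at [ 0.2185 -0.5319  0.2031] q6 -0.21 toolyaw -67.67 F [ 0.2  0.1 -0.3]
shift [ 9.12 -8.54 -1.95] turn [  0.     0.   -18.72] at [ 0.2185 -0.5319  0.2031] q6 -0.21 toolyaw -67.67 F [ 0.2  0.1 -0.3]
```

>>> move_arm --motion '[[[0.3,-0.3,-1],[0,0,0.4],100],[[1.1,-1,-1.95],[0,0,0.8],100],[[1.8,-1.7,-1.95],[0,0,1.2],100],[[2.5,-2.4,-1.95],[0,0,1.6],100],[[3.2,-3.1,-1.95],[0,0,2],100],[[3.9,-3.8,-1.95],[0,0,2.4],100],[[4.6,-4.4,-1.95],[0,0,2.8],100],[[5.3,-5,-1.95],[0,0,3.2],100],[[6,-5.7,-1.95],[0,0,3.6],100],[[6.7,-6.3,-1.95],[0,0,3.78],100]]'

```text
time_s: 2.55
eef_pos: [0.4472, -0.0274, 0.3205]
eef_rot: [0.0, 0.998, -0.069, 0.001]
wrist_force: [0.8, 0.3, 0.6]
opening: 0.996
```

```bash
python3 -c "
from h import *
go([.53,.15,.32],np.radians(-97.9))"
```

```text
shift [ 0.96 -3.12  0.01] turn [ 0.   -0.01 -0.01] at [ 0.4472 -0.0274  0.3205] q6 1.38 toolyaw -97.95 F [0.8 0.3 0.6]
shift [ 0.96 -3.12  0.01] turn [-1.000e-02 -0.000e+00  2.249e+01] at [ 0.4472 -0.0274  0.3205] q6 1.38 toolyaw -97.95 F [0.8 0.3 0.6]
```

>>> move_arm --motion '[[[0.3,-1,0],[0,0,0],100],[[0.6,-2,0],[0,0,0],100],[[0.96,-3,0],[0,0,0],100],[[0.96,-3.12,0],[0,0,0],100],[[0.96,-3.12,0],[0,0,0],100]]'

```text
time_s: 3.18
eef_pos: [0.5292, 0.1484, 0.3197]
eef_rot: [0.0, 0.998, -0.068, -0.0]
wrist_force: [-0.8, 1.4, -1.0]
opening: 1.003
```

```bash
python3 -c "
from h import *
c,im=snap('wrist','w1')
for n,z in [('unit',.105),('door',.099),('tab_grip',.11)]:
    for d in spotter.outline_of('wrist',n)[:2]:
        m=d['region'].astype(np.uint8);cs=max(cv2.findContours(m,0,1)[0],key=cv2.contourArea)
        r=cv2.minAreaRect(cs);b=back(c,cv2.boxPoints(r),z)
        print(n,round(d['score'],2),np.round(r[0]),b.mean(0).round(3),b.round(3).tolist())
go([.53,.15,.32],np.radians(-97.9))"
```

```text
unit 0.87 [232. 221.] [0.518 0.245] [[0.614, 0.389], [0.57, 0.071], [0.421, 0.084], [0.467, 0.435]]
door 0.93 [308. 227.] [0.501 0.166] [[0.564, 0.237], [0.542, 0.08], [0.438, 0.089], [0.461, 0.257]]
door 0.3 [567. 136.] [ 0.559 -0.106] [[0.629, -0.034], [0.612, -0.175], [0.487, -0.184], [0.507, -0.031]]
tab_grip 0.62 [352. 228.] [0.497 0.12 ] [[0.551, 0.143], [0.543, 0.086], [0.443, 0.096], [0.451, 0.156]]
shift [ 0.   -0.06  0.01] turn [ 0.   -0.   -0.01] at [0.5294 0.1467 0.3205] q6 1.77 toolyaw -98.02 F [ 0.2 -0.5  1.1]
shift [ 0.   -0.06  0.01] turn [-1.000e-02 -0.000e+00  2.249e+01] at [0.5294 0.1467 0.3205] q6 1.77 toolyaw -98.02 F [ 0.2 -0.5  1.1]
```

View pics/w1.png

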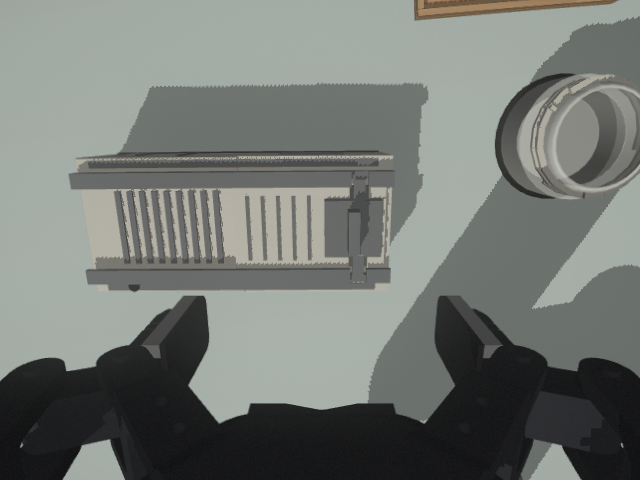

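```bash
python3 -c "
from h import *
c=viewer.calibration('wrist');im=cv2.imread('pics/w1.png')
cv2.imwrite('pics/c1.png',cv2.resize(im[150:300,300:420],None,fx=5,fy=4,interpolation=cv2.INTER_CUBIC)[:600])
b=back(c,[[70,173],[394,171],[390,284],[86,284],[348,211],[360,211],[360,254],[348,254]],.105);print(b.round(4).tolist())
print(back(c,[[348,211],[360,211],[360,254],[348,254]],.123).round(4).tolist())
d=b[0]-b[1];print(np.degrees(np.arctan2(d[1],d[0])),np.linalg.norm(d)); d=b[3]-b[2];print(np.degrees(np.arctan2(d[1],d[0])),np.linalg.norm(d))
"
```

```text
[[0.5943, 0.3949], [0.5499, 0.0699], [0.4293, 0.0852], [0.4754, 0.4146], [0.5158, 0.1207], [0.514, 0.1084], [0.4678, 0.1137], [0.4696, 0.1264]]
[[0.5194, 0.1215], [0.5178, 0.1098], [0.4737, 0.1148], [0.4754, 0.1269]]
82.2101505437909 0.3280069150874422
82.02043066934696 0.33262828862333665
```

View pics/c1.png

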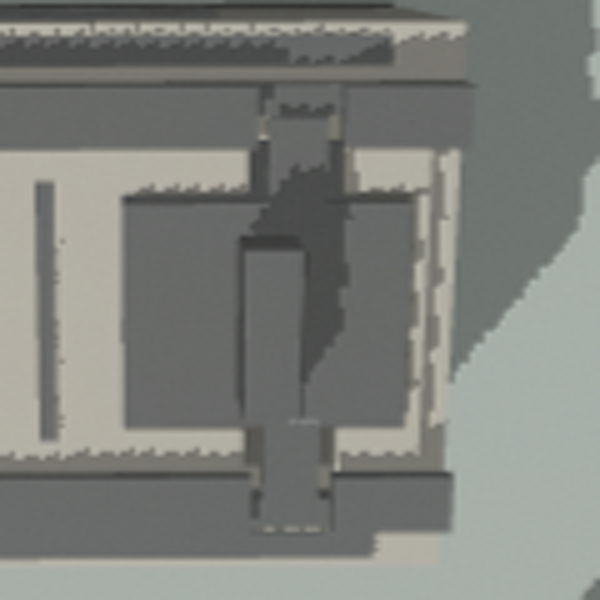

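```bash
python3 -c "
from h import *
go([.4955,.1174,.116],np.radians(-97.85))"
```

```text
shift [-0.49  0.56  3.41] turn [ 0.   -0.   -0.02] at [0.5294 0.1467 0.3205] q6 1.77 toolyaw -98.02 F [ 0.2 -0.5  1.1]
shift [-0.49  0.56  3.41] turn [-1.000e-02 -0.000e+00  2.248e+01] at [0.5294 0.1467 0.3205] q6 1.77 toolyaw -98.02 F [ 0.2 -0.5  1.1]
```

>>> move_arm --motion '[[[-0.25,0.3,0.8],[0,0,0],60],[[-0.49,0.56,1.6],[0,0,0],60],[[-0.49,0.56,2.4],[0,0,0],60],[[-0.49,0.56,2.9],[0,0,0],60],[[-0.49,0.56,3.2],[0,0,0],60],[[-0.49,0.56,3.4],[0,0,0],60],[[-0.49,0.56,3.4],[0,0,0],60]]'

```text
time_s: 4.25
eef_pos: [0.4954, 0.1182, 0.1158]
eef_rot: [0.0, 0.998, -0.069, -0.0]
wrist_force: [-0.4, -1.0, 0.2]
opening: 0.604
```

```bash
python3 -c "
from h import *
c,im=snap('wrist','w2');cv2.imwrite('pics/c2.png',im[150:])
go([.4955,.1174,.116],np.radians(-97.85))"
```

```text
shift [-0.01  0.02  0.01] turn [-0.   -0.   -0.01] at [0.496  0.1184 0.1166] q6 1.71 toolyaw -97.95 F [-0.5  0.6 -0. ]
shift [-0.01  0.02  0.01] turn [-1.000e-02  0.000e+00  2.249e+01] at [0.496  0.1184 0.1166] q6 1.71 toolyaw -97.95 F [-0.5  0.6 -0. ]
```

View pics/c2.png

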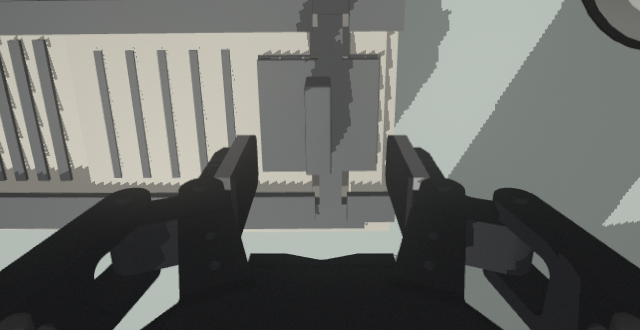

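>>> move_arm --motion '[[[0,0,0],[0,0,0],0],[[0,0,0],[0,0,0],0],[[0,0,0],[0,0,0],0],[[0,0,0],[0,0,0],0],[[0,0,0.04],[0,0,0],0],[[0,0,0.09],[0,0,0],0],[[0,0,0.09],[0,0,0],0]]'

```text
time_s: 5.18
eef_pos: [0.4954, 0.1188, 0.1102]
eef_rot: [0.0, 0.998, -0.069, -0.0]
wrist_force: [-0.6, 0.3, 0.1]
opening: -0.003
```

```bash
python3 -c "
from h import *
c,im=snap('wrist','w3');i=im[200:];c2,s=snap('side','s3');cv2.imwrite('pics/c3.png',np.vstack([i,cv2.resize(s[230:430,150:390],(480,320))[:,:].copy() if 0 else cv2.copyMakeBorder(cv2.resize(s[250:400,150:390],(512,320)),0,0,0,128,0)]))
go([.4955,.1174,.116],np.radians(-97.85))"
```

```text
shift [-0.    0.02 -0.09] turn [ 0.    0.   -0.01] at [0.4957 0.1188 0.1106] q6 1.71 toolyaw -97.91 F [-0.3 -0.2 -0.2]
shift [-0.    0.02 -0.09] turn [ 0.   -0.   22.49] at [0.4957 0.1188 0.1106] q6 1.71 toolyaw -97.91 F [-0.3 -0.2 -0.2]
```

View pics/c3.png

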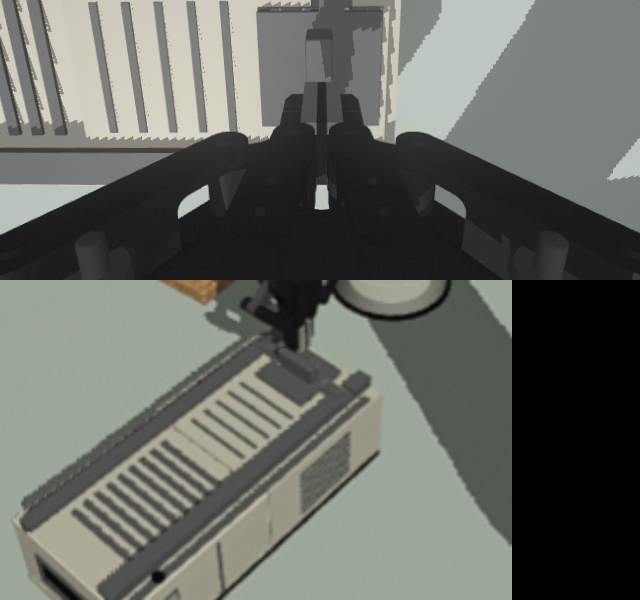

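```bash
python3 -c "
from h import *
c=viewer.calibration('wrist');s=viewer.calibration('side');o,p,M=state()
g=[.4955,.1174,.123]
for n,P in [('tip',p+M[:,2]*.008),('tcp',p),('grasp',p-.011*M[:,2]),('ridge',g),('ridge+x',np.array(g)+[.0218,-.003,0]),('ridge-x',np.array(g)-[.0218,-.003,0])]:
    q=proj(s,P)[0];print(n,P.round(4),proj(c,P)[0].round(1)-[0,200],((q-[150,250])*[512/240,320/150]+[0,280]).round(1))
print(np.round(c['extrinsics'],4), M.T@(np.array(c['extrinsics'])[:3,3]-p))
"
```

```text
tip [0.4957 0.1188 0.1026] [321.6  71.2] [299.6 371.3]
tcp [0.4957 0.1188 0.1106] [321.6  77. ] [299.5 365.7]
grasp [0.4957 0.1188 0.1216] [321.7  85.7] [299.3 357.8]Traceback (most recent call last):
  File "<string>", line 6, in <module>
    q=proj(s,P)[0];print(n,P.round(4),proj(c,P)[0].round(1)-[0,200],((q-[150,250])*[512/240,320/150]+[0,280]).round(1))
                           ^^^^^^^
AttributeError: 'list' object has no attribute 'round'. Did you mean: 'count'?
```

```bash
python3 -c "
from h import *
c,s=snap('side'); o,p,M=state()
for P in [p+M[:,2]*.008,p,[.4955,.1174,.123],[.5173,.1144,.123],[.4737,.1204,.123],p+M[:,2]*-.02]:
    q=proj(c,np.array(P))[0];print(np.round(P,3),q.round(1)); cv2.circle(s,(int(q[0]*16),int(q[1]*16)),16,(0,0,255),-1,shift=4)
cv2.imwrite('pics/c4.png',cv2.resize(s[250:320,240:340],None,fx=8,fy=8,interpolation=2))
c,t=snap('wrist');
for P in [p+M[:,2]*.008,p+M[:,2]*.008+M[:,0]*.011,[.4955,.1174,.123],[.5173,.1144,.123],[.4737,.1204,.123]]:print(proj(c,np.array(P))[0].round(1))
"
```

```text
[0.496 0.119 0.103] [290.4 292.8]
[0.496 0.119 0.111] [290.4 290.1]
[0.496 0.117 0.123] [290.8 285.6]
[0.517 0.114 0.123] [283.1 280.6]
[0.474 0.12  0.123] [298.6 290.8]
[0.496 0.119 0.131] [290.2 283.4]
[321.6 271.2]
[321.6 250.1]
[324.8 287. ]
[324.9 239.6]
[324.8 331.3]
```

View pics/c4.png

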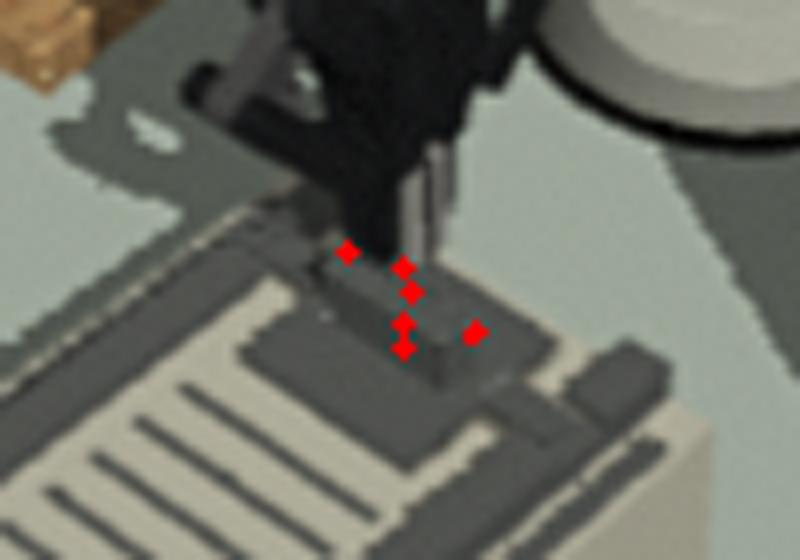

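>>> move_arm --motion '[[[0,0,0.05],[0,0,0],0],[[0,0,0.1],[0,0,0],0],[[0,0,0.1],[0,0,0],0]]'

```text
time_s: 5.75
eef_pos: [0.4955, 0.1188, 0.1043]
eef_rot: [0.0, 0.998, -0.069, -0.0]
wrist_force: [-1.4, 0.8, 0.4]
opening: 0.003
```

>>> move_arm --motion '[[[0,0,0.05],[0,0,0],0],[[0,0,0.08],[0,0,0],0],[[0,0,0.08],[0,0,0],0]]'

```text
time_s: 6.12
eef_pos: [0.4956, 0.1188, 0.0997]
eef_rot: [0.0, 0.998, -0.069, -0.0]
wrist_force: [-0.1, 0.8, -0.0]
opening: -0.001
```

>>> move_arm --motion '[[[0,0,0.05],[0,0,0],0],[[0,0,0.07],[0,0,0],0],[[0,0,0.07],[0,0,0],0]]'

```text
time_s: 6.5
eef_pos: [0.4957, 0.1188, 0.0955]
eef_rot: [0.0, 0.998, -0.069, -0.0]
wrist_force: [-0.0, -0.3, 0.7]
opening: -0.003
```

```bash
python3 -c "
from h import *
c,s=snap('side');c,t=snap('wrist')
a=cv2.resize(s[240:320,240:340],None,fx=5,fy=5,interpolation=2); b=t[190:390,200:440]
cv2.imwrite('pics/c5.png',np.hstack([a,cv2.copyMakeBorder(b,0,200,0,0,0)]))
"
```

```text
(no output)
```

View pics/c5.png

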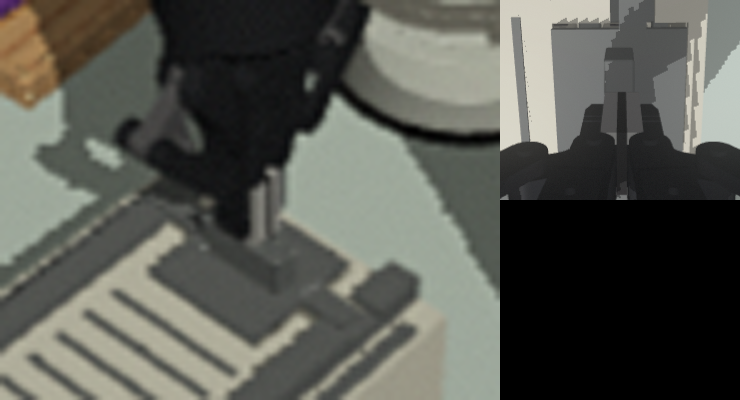

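>>> move_arm --motion '[[[0,0,0.03],[0,0,0],0],[[0,0,0.06],[0,0,0],0],[[0,0,0.06],[0,0,0],0]]'

```text
time_s: 6.98
eef_pos: [0.4961, 0.1187, 0.0923]
eef_rot: [0.0, 0.998, -0.069, 0.0]
wrist_force: [-0.0, -0.4, 5.0]
opening: 0.002
```

>>> move_arm --motion '[[[0,-0.03,-0.3],[0,0,0],0],[[0,-0.03,-0.5],[0,0,0],60],[[0,-0.03,-0.5],[0,0,0],60],[[0,-0.03,-0.5],[0,0,0],60],[[0,-0.03,-0.2],[0,0,0],60],[[0,-0.03,0.1],[0,0,0],60],[[0,-0.03,0.2],[0,0,0],60],[[0,-0.03,0.2],[0,0,0],0],[[0,-0.03,0.2],[0,0,0],0],[[0,-0.03,0.2],[0,0,0],0]]'

```text
time_s: 8.22
eef_pos: [0.4965, 0.1206, 0.0809]
eef_rot: [-0.0, 0.998, -0.069, 0.001]
wrist_force: [-0.7, -0.8, 2.6]
opening: 0.12
```

>>> move_arm --motion '[[[0,0,0],[0,0,0],0]]'

```text
time_s: 8.35
eef_pos: [0.4965, 0.1206, 0.0808]
eef_rot: [-0.0, 0.998, -0.069, 0.001]
wrist_force: [-0.6, -1.2, 2.9]
opening: 0.116
```

>>> move_arm --motion '[[[0,0,0.05],[0,0,0],0],[[0,0,0.09],[0,0,0],0],[[0,0,0.09],[0,0,0],0],[[0,-0.15,0.09],[0,0,0],0],[[0,-0.3,0.09],[0,0,0],0],[[0,-0.3,0.09],[0,0,0],0]]'

```text
time_s: 9.1
eef_pos: [0.4989, 0.1391, 0.075]
eef_rot: [-0.0, 0.998, -0.069, 0.0]
wrist_force: [-1.7, 1.3, 6.2]
opening: 0.119
```

>>> move_arm --motion '[[[0,-0.3,-0.02],[0,0,0],0],[[0,-0.6,-0.02],[0,0,0],0],[[0,-0.9,-0.02],[0,0,0],0],[[0,-1.2,-0.02],[0,0,0],0],[[0,-1.5,-0.02],[0,0,0],0],[[0,-1.8,-0.02],[0,0,0],0],[[0,-2.05,-0.02],[0,0,0],0],[[0,-2.15,-0.02],[0,0,0],0],[[0,-2.2,-0.02],[0,0,0],0],[[0,-2.2,-0.02],[0,0,0],0]]'

```text
time_s: 10.35
eef_pos: [0.5159, 0.2685, 0.0755]
eef_rot: [0.001, 0.998, -0.069, -0.001]
wrist_force: [-2.6, -3.9, 5.6]
opening: 0.118
```

>>> move_arm --motion '[[[0,0,0],[0,0,0],60],[[0,0,0],[0,0,0],60],[[0,0,-0.5],[0,0,0],60],[[0,0,-1.3],[0,0,0],100],[[0,0,-2.1],[0,0,0],100],[[0.2,0.7,-2.9],[0,0,0],100],[[0.5,1.4,-3.6],[0,0,0],100],[[0.5,1.92,-4.07],[0,0,0],100],[[0.5,1.92,-4.07],[0,0,0],100]]'

```text
time_s: 11.48
eef_pos: [0.5321, 0.1493, 0.323]
eef_rot: [-0.0, 0.998, -0.071, 0.003]
wrist_force: [0.6, 0.9, -0.4]
opening: 1.002
```

```bash
python3 -c "
from h import *
c,im=snap('wrist','w6')
cv2.imwrite('pics/c6.png',cv2.resize(im[140:300,60:440],None,fx=2.1,fy=2.1,interpolation=2))
o=np.array([.5122,.2412]);X=np.array([.9906,-.1366]);Y=np.array([.1366,.9906])
for d in spotter.outline_of('wrist','cart0_mid'):
    p=np.array(d['centre'])*[640,480];w=back(c,p,.075)[0]-o;print(round(d['score'],2),p.round(),(w@X).round(4),(w@Y).round(4),d['region'].sum())
print(state()[1])
"
```

```text
0.86 [354. 222.] 0.0047 -0.1253 826
[0.53040177 0.15110152 0.31940884]
```

View pics/c6.png

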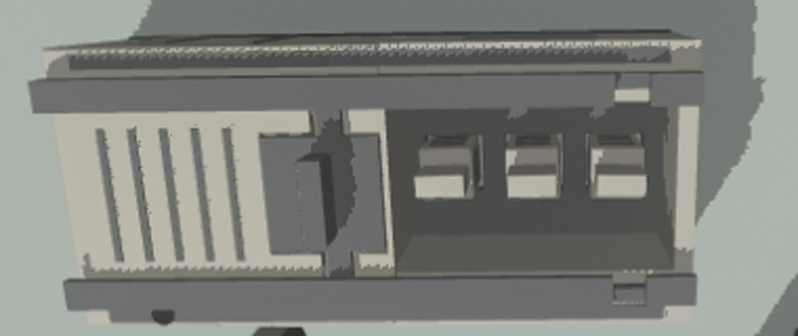

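```bash
python3 -c "
from h import *
c=viewer.calibration('wrist')
o=np.array([.5122,.2412]);X=np.array([.9906,-.1366]);Y=np.array([.1366,.9906])
w=back(c,[[270.5,228.6],[313.8,228.6],[354.8,228.6]],.087);print(w.round(4).tolist(),((w-o)@np.c_[X,Y]).round(4).tolist())
go([w[2][0],w[2][1],.15],np.radians(-7.85))
"
```

```text
[[0.5055, 0.2106], [0.4989, 0.1638], [0.4927, 0.1196]] [[-0.0025, -0.0312], [-0.0026, -0.0784], [-0.0027, -0.1231]]
shift [-0.55  0.61  2.82] turn [-1.000e-02 -0.000e+00 -1.126e+01] at [0.5304 0.1511 0.3194] q6 1.77 toolyaw -97.95 F [0.2 0.6 0.6]
shift [-0.55  0.61  2.82] turn [-0.000e+00  1.000e-02  1.124e+01] at [0.5304 0.1511 0.3194] q6 1.77 toolyaw -97.95 F [0.2 0.6 0.6]
```

>>> move_arm --motion '[[[-0.2,0.2,0.3],[0,0,-1.2],35],[[-0.4,0.4,0.6],[0,0,-2.5],35],[[-0.55,0.61,1],[0,0,-3.8],35],[[-0.55,0.61,1.4],[0,0,-5.1],35],[[-0.55,0.61,1.8],[0,0,-6.4],35],[[-0.55,0.61,2.2],[0,0,-7.7],35],[[-0.55,0.61,2.5],[0,0,-9],35],[[-0.55,0.61,2.8],[0,0,-10.3],35],[[-0.55,0.61,2.9],[0,0,-11.26],35],[[-0.55,0.61,2.9],[0,0,-11.26],35]]'

```text
time_s: 12.82
eef_pos: [0.491, 0.1203, 0.1438]
eef_rot: [-0.002, 0.754, 0.657, -0.002]
wrist_force: [0.2, 0.2, 0.6]
opening: 0.348
```

```bash
python3 -c "
from h import *
c,im=snap('wrist','w7');cv2.imwrite('pics/c7.png',im)
o,p,M=state();print(proj(c,np.r_[p+M[:,2]*-.02]),p)
go([.4927,.1196,.037],np.radians(-7.85))
"
```

```text
[[323.86748992 295.91704077]] [0.49158363 0.12018441 0.14460047]
shift [-0.01  0.03  1.79] turn [-0.02  0.   -0.01] at [0.4916 0.1202 0.1446] q6 0.14 toolyaw -7.91 F [ 0.4 -0.  -0.5]
shift [-0.01  0.03  1.79] turn [ 0.    0.03 22.49] at [0.4916 0.1202 0.1446] q6 0.14 toolyaw -7.91 F [ 0.4 -0.  -0.5]
```

View pics/c7.png

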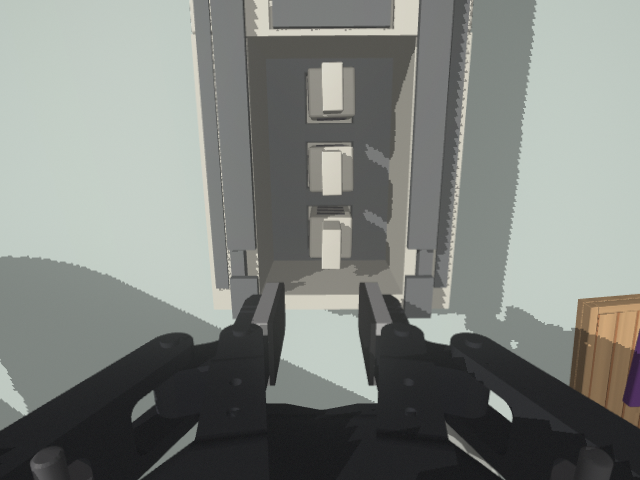

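```bash
python3 -c "
from h import *
c=viewer.calibration('wrist')
o=np.array([.5122,.2412]);X=np.array([.9906,-.1366]);Y=np.array([.1366,.9906])
w=back(c,[[332,86],[332,173],[331,245]],.087);print(w.round(4).tolist(),((w-o)@np.c_[X,Y]).round(4).tolist())
go([w[2][0],w[2][1],.037],np.radians(-7.85))
"
```

```text
[[0.5097, 0.2115], [0.5033, 0.1633], [0.4969, 0.1192]] [[0.0016, -0.0298], [0.0019, -0.0784], [0.0015, -0.123]]
shift [-0.    0.1   1.79] turn [-0.02  0.   -0.01] at [0.4916 0.1202 0.1446] q6 0.14 toolyaw -7.91 F [ 0.4 -0.  -0.5]
shift [-0.    0.1   1.79] turn [ 0.    0.03 22.49] at [0.4916 0.1202 0.1446] q6 0.14 toolyaw -7.91 F [ 0.4 -0.  -0.5]
```

>>> move_arm --motion '[[[0,0.07,0.5],[0,0,0],35],[[0,0.07,1],[0,0,0],35],[[0,0.07,1.5],[0,0,0],35],[[0,0.07,1.8],[0,0,0],35],[[0,0.07,1.8],[0,0,0],35],[[0,0.07,1.8],[0,0,0],0],[[0,0.07,1.8],[0,0,0],0],[[0,0.07,1.8],[0,0,0],0]]'

```text
time_s: 13.88
eef_pos: [0.4976, 0.1187, 0.0389]
eef_rot: [0.0, 0.754, 0.657, 0.001]
wrist_force: [-0.3, -0.2, 1.5]
opening: 0.128
```

```bash
python3 -c "
from h import *
go([.525,-.225,.20])
"
```

```text
shift [-5.61  1.24 -2.68] turn [ 0.01 -0.    0.  ] at [0.4976 0.1187 0.0389] q6 0.14 toolyaw -7.84 F [-0.3 -0.2  1.5]
shift [-5.61  1.24 -2.68] turn [ 0.00e+00  2.00e-02 -2.25e+01] at [0.4976 0.1187 0.0389] q6 0.14 toolyaw -7.84 F [-0.3 -0.2  1.5]
```

>>> move_arm --motion '[[[0,0,-0.4],[0,0,0],0],[[0,0,-1],[0,0,0],0],[[0,0,-1.6],[0,0,0],0],[[0,0,-2.2],[0,0,0],0],[[0,0,-2.6],[0,0,0],0],[[0,0,-2.6],[0,0,0],0]]'

```text
time_s: 14.62
eef_pos: [0.4986, 0.1186, 0.1965]
eef_rot: [0.002, 0.754, 0.657, 0.002]
wrist_force: [-0.7, -0.5, -0.7]
opening: 0.13
```

>>> move_arm --motion '[[[-0.5,0.1,0],[0,0,0],0],[[-1.2,0.25,0],[0,0,0],0],[[-1.9,0.4,0],[0,0,0],0],[[-2.6,0.55,0],[0,0,0],0],[[-3.3,0.7,0],[0,0,0],0],[[-4,0.85,0],[0,0,0],0],[[-4.7,1,0],[0,0,0],0],[[-5.2,1.15,0],[0,0,0],0],[[-5.6,1.24,0],[0,0,0],0],[[-5.6,1.24,0],[0,0,0],0]]'

```text
time_s: 15.88
eef_pos: [0.5244, -0.2254, 0.1929]
eef_rot: [-0.001, 0.754, 0.656, -0.0]
wrist_force: [0.3, 0.6, -0.6]
opening: 0.121
```

```bash
python3 -c "
from h import *
c,im=snap('wrist','w8');cv2.imwrite('pics/c8.png',im)
for d in spotter.outline_of('wrist','tub')[:2]:
    m=d['region'].astype(np.uint8);cs=max(cv2.findContours(m,0,1)[0],key=cv2.contourArea)
    print(round(d['score'],2),np.array(d['centre'])*[640,480],cv2.boundingRect(cs))
print(state()[1])
for r in (.057,.049): 
  t=np.linspace(0,2*np.pi,8)[:-1]; print(proj(c,np.c_[.543+r*np.cos(t),-.152+r*np.sin(t),t*0+.088]).round().tolist())
"
```

```text
0.57 [341.696 112.896] (256, 21, 180, 188)
[ 0.52453247 -0.22357367  0.19330397]
[[416.0, 110.0], [379.0, 45.0], [304.0, 38.0], [255.0, 95.0], [268.0, 168.0], [327.0, 202.0], [391.0, 178.0]]
[[405.0, 112.0], [372.0, 56.0], [309.0, 50.0], [266.0, 99.0], [277.0, 161.0], [328.0, 192.0], [383.0, 171.0]]
```

View pics/c8.png

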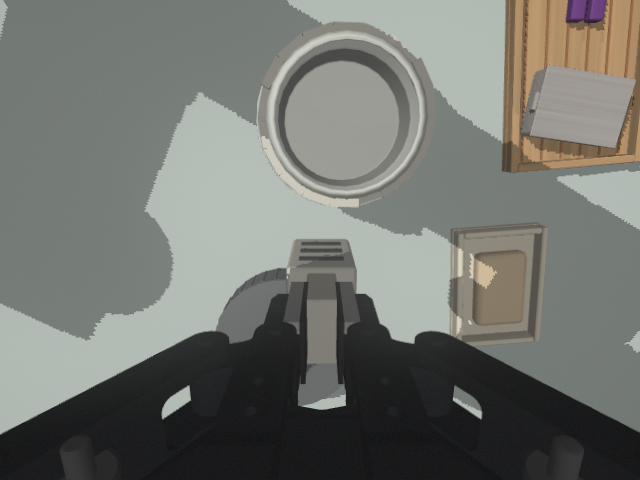

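```bash
python3 -c "
from h import *
c=viewer.calibration('wrist');im=cv2.imread('pics/w8.png')
w=back(c,[[347.5,113.5],[268,113.5],[427,113.5],[347.5,31],[347.5,196]],.088);print(w.round(4).tolist())
go([.553,-.126,.19])
"
```

```text
[[0.5528, -0.1459], [0.4983, -0.1384], [0.6075, -0.1533], [0.5591, -0.0942], [0.546, -0.203]]
shift [1.68 0.25 0.06] turn [-0.01 -0.01 -0.  ] at [ 0.5245 -0.2236  0.1933] q6 -0.47 toolyaw -7.83 F [-0.7  1.  -0.4]
shift [1.68 0.25 0.06] turn [-1.00e-02  1.00e-02  2.25e+01] at [ 0.5245 -0.2236  0.1933] q6 -0.47 toolyaw -7.83 F [-0.7  1.  -0.4]
```

```bash
python3 -c "
from h import *
t=np.linspace(0,2*np.pi,100)
for cam in ('side','top'):
  c=viewer.calibration(cam)
  for ctr in ((.5527,-.147),(.543,-.152)):
    q=proj(c,np.c_[ctr[0]+.057*np.cos(t),ctr[1]+.057*np.sin(t),t*0+.088]);print(cam,ctr,q.min(0).round(1),q.max(0).round(1))
    q=proj(c,np.c_[ctr[0]+.07*np.cos(t),ctr[1]+.07*np.sin(t),t*0+.004]);print(cam,ctr,'foot',q.min(0).round(1),q.max(0).round(1))
s=cv2.imread('pics/side0.png')[195:275,290:375];u=cv2.imread('pics/top0.png')[205:270,295:365]
cv2.imwrite('pics/c9.png',np.hstack([cv2.resize(s,(425,400),interpolation=2),cv2.resize(u,(375,400),interpolation=2)]))
"
```

```text
side (0.5527, -0.147) [310.6 209.7] [356.1 238.2]
side (0.5527, -0.147) foot [305.3 231.4] [358.9 267.1]
side (0.543, -0.152) [314.9 210. ] [360.4 238.5]
side (0.543, -0.152) foot [309.4 231.7] [363.1 267.4]
top (0.5527, -0.147) [306.9 212.9] [349.3 255.2]
top (0.5527, -0.147) foot [303.1 212.3] [352.5 261.4]
top (0.543, -0.152) [308.8 216.5] [351.2 258.8]
top (0.543, -0.152) foot [304.9 215.6] [354.2 264.8]
```

View pics/c9.png

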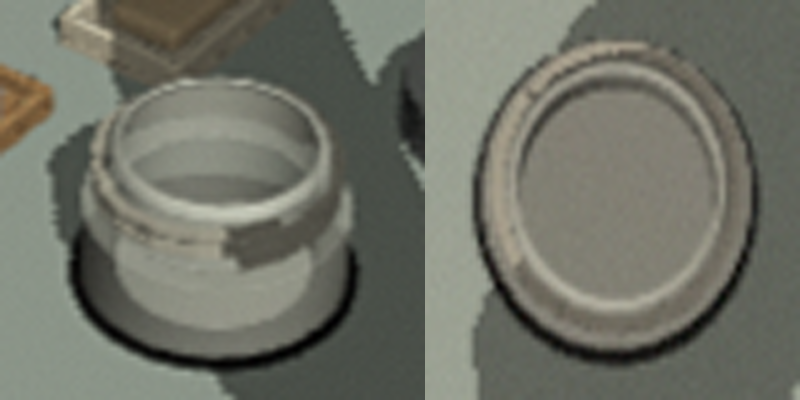

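>>> move_arm --motion '[[[0.5,0.1,0],[0,0,0],0],[[1.1,0.2,0],[0,0,0],0],[[1.69,0.27,0.2],[0,0,0],0],[[1.69,0.27,0.8],[0,0,0],0],[[1.69,0.27,1.4],[0,0,0],0],[[1.69,0.27,2],[0,0,0],0],[[1.69,0.27,2.3],[0,0,0],0],[[1.69,0.27,2.5],[0,0,0],0],[[1.69,0.27,2.6],[0,0,0],0],[[1.69,0.27,2.6],[0,0,0],0]]'

```text
time_s: 17.23
eef_pos: [0.5552, -0.1263, 0.0386]
eef_rot: [0.0, 0.754, 0.657, 0.0]
wrist_force: [0.5, 0.2, 0.2]
opening: 0.12
```

>>> move_arm --motion '[[[0,0,0.06],[0,0,0],0],[[0,0,0.06],[0,0,0],24],[[0,0,0.06],[0,0,0],24],[[0,0,0.06],[0,0,0],24],[[0,0,-0.4],[0,0,0],24],[[0,0,-1],[0,0,0],24],[[0,0,-1.6],[0,0,0],35],[[0,0,-2.2],[0,0,0],35],[[0,0,-2.7],[0,0,0],35],[[0,0,-2.7],[0,0,0],35]]'

```text
time_s: 18.48
eef_pos: [0.5566, -0.1269, 0.2032]
eef_rot: [0.003, 0.754, 0.657, 0.001]
wrist_force: [0.3, 0.0, 0.4]
opening: 0.351
```

```bash
python3 -c "
from h import *
go([.5033,.1633,.195],np.radians(-7.85))
"
```

```text
shift [ 4.67 -1.54  0.12] turn [0.04 0.01 0.  ] at [ 0.5566 -0.1269  0.2032] q6 -0.3 toolyaw -7.82 F [0.3 0.  0.4]
shift [ 4.67 -1.54  0.12] turn [-2.00e-02  6.00e-02 -2.25e+01] at [ 0.5566 -0.1269  0.2032] q6 -0.3 toolyaw -7.82 F [0.3 0.  0.4]
```

>>> move_arm --motion '[[[0.6,-0.2,0.1],[0,0,0],35],[[1.3,-0.45,0.1],[0,0,0],35],[[2,-0.7,0.1],[0,0,0],35],[[2.7,-0.95,0.1],[0,0,0],35],[[3.4,-1.2,0.1],[0,0,0],35],[[4.1,-1.4,0.1],[0,0,0],35],[[4.67,-1.54,0.1],[0,0,0],35],[[4.67,-1.54,0.1],[0,0,0],35]]'

```text
time_s: 19.48
eef_pos: [0.5, 0.166, 0.1926]
eef_rot: [-0.001, 0.753, 0.659, -0.001]
wrist_force: [-0.8, 0.3, -0.9]
opening: 0.35
```

```bash
python3 -c "
from h import *
go([.504,.1633,.039],np.radians(-7.85))
"
```

```text
shift [-0.04  0.08  2.56] turn [-0.02  0.    0.03] at [0.5    0.166  0.1926] q6 0.23 toolyaw -7.62 F [-0.8  0.3 -0.9]
shift [-0.04  0.08  2.56] turn [ -0.    -0.03 -22.47] at [0.5    0.166  0.1926] q6 0.23 toolyaw -7.62 F [-0.8  0.3 -0.9]
```

>>> move_arm --motion '[[[0,0.04,0.6],[0,0,0],35],[[0,0.04,1.2],[0,0,0],35],[[0,0.04,1.8],[0,0,0],35],[[0,0.04,2.3],[0,0,0],35],[[0,0.04,2.57],[0,0,0],35],[[0,0.04,2.57],[0,0,0],35],[[0,0.04,2.57],[0,0,0],0],[[0,0.04,2.57],[0,0,0],0],[[0,0.04,2.57],[0,0,0],0]]'

```text
time_s: 20.6
eef_pos: [0.5046, 0.1638, 0.0409]
eef_rot: [0.001, 0.754, 0.657, 0.001]
wrist_force: [-0.7, 0.1, 1.7]
opening: 0.123
```

>>> move_arm --motion '[[[0,0,-0.4],[0,0,0],0],[[0,0,-1],[0,0,0],0],[[0,0,-1.6],[0,0,0],0],[[0,0,-2.2],[0,0,0],0],[[0,0,-2.6],[0,0,0],0],[[0,0,-2.6],[0,0,0],0]]'

```text
time_s: 21.35
eef_pos: [0.5053, 0.164, 0.1983]
eef_rot: [0.002, 0.754, 0.657, 0.002]
wrist_force: [-0.6, 0.3, -1.0]
opening: 0.125
```

```bash
python3 -c "
from h import *
a=np.radians(202.15)
go([.551+.026*np.cos(a),-.150+.026*np.sin(a),.20],np.radians(-67.85))
"
```

```text
shift [-5.3   1.09 -0.03] turn [ 0.03 -0.03  7.5 ] at [0.5053 0.164  0.1983] q6 0.23 toolyaw -7.81 F [-0.6  0.3 -1. ]
shift [-5.3   1.09 -0.03] turn [  0.03   0.03 -15.  ] at [0.5053 0.164  0.1983] q6 0.23 toolyaw -7.81 F [-0.6  0.3 -1. ]
```

>>> move_arm --motion '[[[-0.5,0.1,0],[0,0,0.8],0],[[-1.2,0.25,0],[0,0,1.8],0],[[-1.9,0.4,0],[0,0,2.8],0],[[-2.6,0.55,0],[0,0,3.8],0],[[-3.3,0.7,0],[0,0,4.8],0],[[-4,0.85,0],[0,0,5.8],0],[[-4.7,1,0],[0,0,6.8],0],[[-5.1,1.09,0],[0,0,7.5],0],[[-5.3,1.09,0],[0,0,7.5],0],[[-5.3,1.09,0],[0,0,7.5],0]]'

```text
time_s: 22.6
eef_pos: [0.5246, -0.1601, 0.1949]
eef_rot: [-0.001, 0.981, 0.193, -0.001]
wrist_force: [0.2, -0.7, -0.6]
opening: 0.123
```

```bash
python3 -c "
from h import *
a=np.radians(202.15)
go([.551+.026*np.cos(a),-.150+.026*np.sin(a),.0365],np.radians(-67.85))
"
```

```text
shift [0.04 0.01 2.64] turn [-0.01  0.01  0.01] at [ 0.5246 -0.1601  0.1949] q6 0.67 toolyaw -67.77 F [ 0.2 -0.7 -0.6]
shift [0.04 0.01 2.64] turn [-1.000e-02 -2.000e-02 -2.249e+01] at [ 0.5246 -0.1601  0.1949] q6 0.67 toolyaw -67.77 F [ 0.2 -0.7 -0.6]
```

>>> move_arm --motion '[[[0.03,0.01,0.6],[0,0,0],0],[[0.03,0.01,1.2],[0,0,0],0],[[0.03,0.01,1.8],[0,0,0],0],[[0.03,0.01,2.2],[0,0,0],0],[[0.03,0.01,2.5],[0,0,0],0],[[0.03,0.01,2.63],[0,0,0],0],[[0.03,0.01,2.63],[0,0,0],0]]'

```text
time_s: 23.48
eef_pos: [0.5272, -0.1598, 0.0381]
eef_rot: [-0.0, 0.981, 0.193, -0.0]
wrist_force: [0.4, -0.4, -0.6]
opening: 0.122
```

Release, rise, then go for the third.

>>> move_arm --motion '[[[0,0,0.03],[0,0,0],0],[[0,0,0.03],[0,0,0],24],[[0,0,0.03],[0,0,0],24],[[0,0,0.03],[0,0,0],24],[[0,0,-0.4],[0,0,0],24],[[0,0,-1],[0,0,0],24],[[0,0,-1.6],[0,0,0],35],[[0,0,-2.2],[0,0,0],35],[[0,0,-2.65],[0,0,0],35],[[0,0,-2.65],[0,0,0],35]]'

```text
time_s: 24.72
eef_pos: [0.5287, -0.1609, 0.1997]
eef_rot: [0.002, 0.981, 0.192, 0.002]
wrist_force: [-0.5, -0.2, -0.2]
opening: 0.354
```

```bash
python3 -c "
from h import *
go([.5105,.2115,.20],np.radians(-7.85))
"
```

```text
shift [ 2.06 -5.86 -0.02] turn [ 0.04 -0.01 -7.5 ] at [ 0.5287 -0.1609  0.1997] q6 0.67 toolyaw -67.82 F [-0.5 -0.2 -0.2]
shift [ 2.06 -5.86 -0.02] turn [-1.0e-02 -5.0e-02  1.5e+01] at [ 0.5287 -0.1609  0.1997] q6 0.67 toolyaw -67.82 F [-0.5 -0.2 -0.2]
```

>>> move_arm --motion '[[[0.2,-0.5,0],[0,0,-0.8],35],[[0.4,-1.2,0],[0,0,-1.8],35],[[0.7,-1.9,0],[0,0,-2.8],35],[[0.95,-2.6,0],[0,0,-3.8],35],[[1.2,-3.3,0],[0,0,-4.8],35],[[1.45,-4,0],[0,0,-5.8],35],[[1.7,-4.7,0],[0,0,-6.8],35],[[1.95,-5.4,0],[0,0,-7.5],35],[[2.06,-5.86,0],[0,0,-7.5],35],[[2.06,-5.86,0],[0,0,-7.5],35]]'

```text
time_s: 25.98
eef_pos: [0.5075, 0.2137, 0.1954]
eef_rot: [-0.001, 0.753, 0.658, -0.001]
wrist_force: [0.1, -0.6, -0.6]
opening: 0.345
```

```bash
python3 -c "
from h import *
go([.5105,.2115,.04],np.radians(-7.85))
"
```

```text
shift [-0.03  0.06  2.59] turn [-0.02  0.    0.03] at [0.5075 0.2137 0.1954] q6 0.32 toolyaw -7.65 F [ 0.1 -0.6 -0.6]
shift [-0.03  0.06  2.59] turn [-1.000e-02 -3.000e-02 -2.247e+01] at [0.5075 0.2137 0.1954] q6 0.32 toolyaw -7.65 F [ 0.1 -0.6 -0.6]
```

>>> move_arm --motion '[[[-0.02,0.04,0.6],[0,0,0],35],[[-0.02,0.04,1.2],[0,0,0],35],[[-0.02,0.04,1.8],[0,0,0],35],[[-0.02,0.04,2.3],[0,0,0],35],[[-0.02,0.04,2.59],[0,0,0],35],[[-0.02,0.04,2.59],[0,0,0],35],[[-0.02,0.04,2.59],[0,0,0],0],[[-0.02,0.04,2.59],[0,0,0],0],[[-0.02,0.04,2.59],[0,0,0],0]]'

```text
time_s: 27.1
eef_pos: [0.5117, 0.2108, 0.0427]
eef_rot: [0.0, 0.754, 0.657, 0.001]
wrist_force: [-1.0, -0.5, 2.1]
opening: 0.123
```

>>> move_arm --motion '[[[0,0,-0.4],[0,0,0],0],[[0,0,-1],[0,0,0],0],[[0,0,-1.6],[0,0,0],0],[[0,0,-2.2],[0,0,0],0],[[0,0,-2.6],[0,0,0],0],[[0,0,-2.6],[0,0,0],0]]'

```text
time_s: 27.85
eef_pos: [0.5129, 0.2111, 0.2003]
eef_rot: [0.001, 0.754, 0.657, 0.002]
wrist_force: [0.8, 0.3, -1.0]
opening: 0.12
```

```bash
python3 -c "
from h import *
a=np.radians(322.15)
go([.551+.026*np.cos(a),-.150+.026*np.sin(a),.20],np.radians(52.15))
"
```

```text
shift [-6.09  1.82  0.  ] turn [ 0.04  0.01 -7.5 ] at [0.5129 0.2111 0.2003] q6 0.31 toolyaw -7.82 F [ 0.8  0.3 -1. ]
shift [-6.09  1.82  0.  ] turn [ 1.0e-02 -5.0e-02  1.5e+01] at [0.5129 0.2111 0.2003] q6 0.31 toolyaw -7.82 F [ 0.8  0.3 -1. ]
```

>>> move_arm --motion '[[[-0.5,0.15,0],[0,0,-0.8],0],[[-1.2,0.35,0],[0,0,-1.8],0],[[-2,0.6,0],[0,0,-2.8],0],[[-2.8,0.85,0],[0,0,-3.8],0],[[-3.6,1.1,0],[0,0,-4.8],0],[[-4.4,1.3,0],[0,0,-5.8],0],[[-5.2,1.55,0],[0,0,-6.8],0],[[-5.8,1.75,0],[0,0,-7.5],0],[[-6.09,1.82,0],[0,0,-7.5],0],[[-6.09,1.82,0],[0,0,-7.5],0]]'

```text
time_s: 29.1
eef_pos: [0.569, -0.1665, 0.1965]
eef_rot: [-0.001, 0.326, 0.945, 0.0]
wrist_force: [-0.6, 0.4, -0.6]
opening: 0.121
```

```bash
python3 -c "
from h import *
a=np.radians(322.15)
c,im=snap('wrist','w10')
go([.551+.026*np.cos(a),-.150+.026*np.sin(a),.0385],np.radians(52.15))
"
```

```text
shift [-0.04  0.02  2.64] turn [ 0.   -0.01 -0.01] at [ 0.569  -0.1654  0.1968] q6 -1.39 toolyaw 52.08 F [ 0.6 -0.1 -1.2]
shift [-0.04  0.02  2.64] turn [-2.000e-02 -0.000e+00  2.249e+01] at [ 0.569  -0.1654  0.1968] q6 -1.39 toolyaw 52.08 F [ 0.6 -0.1 -1.2]
```

>>> move_arm --motion '[[[-0.02,0.01,0.6],[0,0,0],0],[[-0.02,0.01,1.2],[0,0,0],0],[[-0.02,0.01,1.8],[0,0,0],0],[[-0.02,0.01,2.2],[0,0,0],0],[[-0.02,0.01,2.5],[0,0,0],0],[[-0.02,0.01,2.65],[0,0,0],0],[[-0.02,0.01,2.65],[0,0,0],0]]'

```text
time_s: 30.02
eef_pos: [0.5708, -0.1658, 0.0385]
eef_rot: [-0.0, 0.324, 0.946, 0.0]
wrist_force: [-0.2, -0.1, -0.2]
opening: 0.121
```

>>> move_arm --motion '[[[0,0,0],[0,0,0],24],[[0,0,0],[0,0,0],24],[[0,0,0],[0,0,0],24],[[0,0,-0.5],[0,0,0],24],[[0,0,-1.2],[0,0,0],24],[[0,0,-1.9],[0,0,0],50],[[0,0,-2.6],[0,0,0],100],[[0,0,-3.3],[0,0,0],100],[[0,0,-4],[0,0,0],100],[[0,0,-4.3],[0,0,0],100]]'

```text
time_s: 31.28
eef_pos: [0.5718, -0.167, 0.2998]
eef_rot: [0.002, 0.324, 0.946, -0.0]
wrist_force: [0.9, -0.4, 0.0]
opening: 0.999
```

```bash
python3 -c "
from h import *
go([.49,-.36,.33],np.radians(-7.85))
"
```

```text
shift [-0.9  -3.38 -0.5 ] turn [0.02 0.03 7.5 ] at [ 0.5718 -0.167   0.2998] q6 -1.39 toolyaw 52.17 F [ 0.9 -0.4  0. ]
shift [-0.9  -3.38 -0.5 ] turn [ -0.03   0.03 -15.  ] at [ 0.5718 -0.167   0.2998] q6 -1.39 toolyaw 52.17 F [ 0.9 -0.4  0. ]
```

>>> move_arm --motion '[[[-0.1,-0.5,-0.5],[0,0,1.2],100],[[-0.3,-1.1,-0.5],[0,0,2.4],100],[[-0.45,-1.7,-0.5],[0,0,3.6],100],[[-0.6,-2.3,-0.5],[0,0,4.8],100],[[-0.75,-2.8,-0.5],[0,0,6],100],[[-0.9,-3.38,-0.5],[0,0,7.2],100],[[-0.9,-3.38,-0.5],[0,0,7.5],100],[[-0.9,-3.38,-0.5],[0,0,7.5],100]]'

```text
time_s: 32.28
eef_pos: [0.4886, -0.3599, 0.3252]
eef_rot: [-0.001, 0.754, 0.657, 0.0]
wrist_force: [-0.3, 0.2, -0.3]
opening: 1.001
```

```bash
python3 -c "
from h import *
c,im=snap('wrist','w11');print(state()[1])
for n in ('tub','lid_grip','cart0_mid'):
  for d in spotter.outline_of('wrist',n)[:3]:
    m=d['region'].astype(np.uint8);cs=max(cv2.findContours(m,0,1)[0],key=cv2.contourArea)
    print(n,round(d['score'],2),(np.array(d['centre'])*[640,480]).round(1),cv2.boundingRect(cs),cv2.minAreaRect(cs))
"
```

```text
[ 0.48887842 -0.35958818  0.32555402]
tub 0.97 [350.4  34.1] (287, 0, 135, 74) ((354.0, 36.5), (73.0, 134.0), 90.0)
lid_grip 0.89 [235.1 341.9] (193, 289, 83, 102) ((235.98025512695312, 340.5638732910156), (76.62657165527344, 101.19588470458984), 6.869992256164551)
lid_grip 0.66 [304.6 183.5] (250, 128, 115, 115) ((307.0000305175781, 185.0), (113.59225463867188, 112.69782257080078), 26.56505012512207)
```

View pics/w11.png

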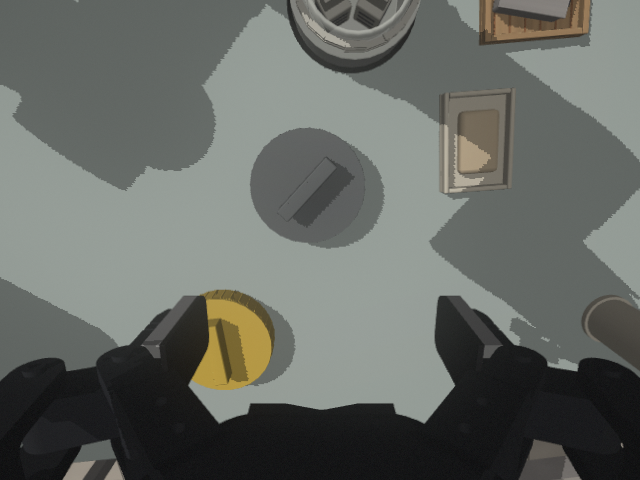

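```bash
python3 -c "
from h import *
c=viewer.calibration('wrist');im=cv2.imread('pics/w11.png')
w=back(c,[[307,185]],.03)[0];print(w)
b=back(c,[[278,213],[328,156],[354,176],[310,226]],.06);print(b.round(4).tolist())
d=b[1]-b[0];print(np.degrees(np.arctan2(d[1],d[0])),np.linalg.norm(d));b=back(c,[[310,226],[354,176]],.034);d=b[1]-b[0];print(np.degrees(np.arctan2(d[1],d[0])),np.linalg.norm(d))
cv2.imwrite('pics/c12.png',cv2.resize(cv2.convertScaleAbs(im[120:250,240:380],alpha=1.8),None,fx=4.5,fy=4.5,interpolation=2))
E=np.array(c['extrinsics']);print(E[:3,3])
"
```

```text
[ 0.47210963 -0.34969691]
[[0.4354, -0.3739], [0.5019, -0.317], [0.5284, -0.3432], [0.4703, -0.3944]]
40.54757118858179 0.08746415462905549
41.41206802607244 0.08201602143231557
[ 0.49794415 -0.29375063  0.49744491]
```

View pics/c12.png

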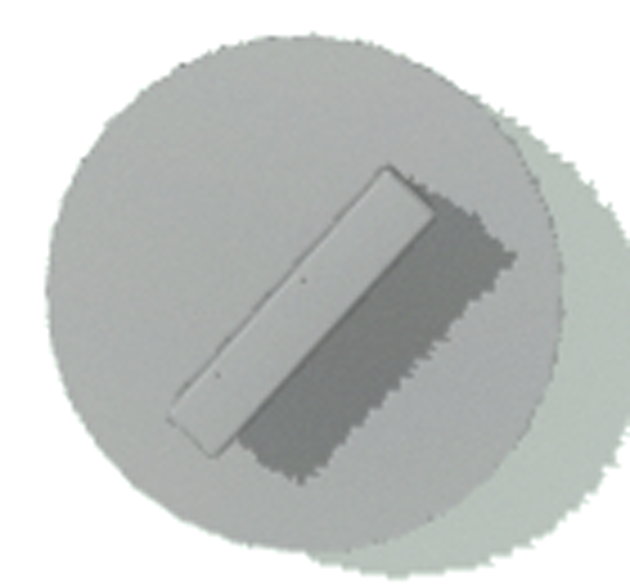

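```bash
python3 -c "
from h import *
c=viewer.calibration('wrist')
b=back(c,[[326.2,156.9],[336.4,167.1],[287.6,221.8],[277.3,212.7]],.06);print(b.round(4).tolist(),b.mean(0),back(c,[[307.3,185.1]],.034))
d=(b[0]+b[1]-b[2]-b[3]);print(np.degrees(np.arctan2(d[1],d[0])),np.linalg.norm(d)/2)
m=b.mean(0);go([m[0],m[1],.12],np.arctan2(d[1],d[0])-np.pi/2)
"
```

```text
[[0.4998, -0.3177], [0.5097, -0.3305], [0.4449, -0.3858], [0.4347, -0.3734]] [ 0.47226236 -0.35187556] [[ 0.47267444 -0.34938757]]
40.50395703762216 0.08541499910975299
shift [ 0.08 -0.3   3.44] turn [-0.   -0.    5.22] at [ 0.4893 -0.3593  0.3263] q6 -0.69 toolyaw -7.74 F [-0.8  0.8  1.5]
shift [ 0.08 -0.3   3.44] turn [ 0.000e+00 -1.000e-02 -1.728e+01] at [ 0.4893 -0.3593  0.3263] q6 -0.69 toolyaw -7.74 F [-0.8  0.8  1.5]
```

>>> move_arm --motion '[[[0.05,-0.2,0.8],[0,0,1.2],55],[[0.08,-0.3,1.6],[0,0,2.4],55],[[0.08,-0.3,2.4],[0,0,3.6],55],[[0.08,-0.3,3],[0,0,4.8],55],[[0.08,-0.3,3.4],[0,0,5.22],55],[[0.08,-0.3,3.4],[0,0,5.22],55]]'

```text
time_s: 33.22
eef_pos: [0.471, -0.3509, 0.1205]
eef_rot: [-0.002, 0.938, 0.346, -0.001]
wrist_force: [-0.2, -0.1, 0.8]
opening: 0.551
```

```bash
python3 -c "
from h import *
c,im=snap('top')
go([.4724,-.3508,.012],np.radians(-49.5))
"
```

```text
shift [ 0.02 -0.01  1.84] turn [-0.01 -0.    0.01] at [ 0.4719 -0.3519  0.1224] q6 0.02 toolyaw -49.46 F [-0.3 -0.5 -0.1]
shift [ 0.02 -0.01  1.84] turn [ 0.000e+00 -2.000e-02 -2.249e+01] at [ 0.4719 -0.3519  0.1224] q6 0.02 toolyaw -49.46 F [-0.3 -0.5 -0.1]
```

>>> move_arm --motion '[[[0.02,0,0.6],[0,0,0],55],[[0.02,0,1.2],[0,0,0],55],[[0.02,0,1.5],[0,0,0],55],[[0.02,0,1.8],[0,0,0],55],[[0.02,0,1.8],[0,0,0],55],[[0.02,0,1.8],[0,0,0],0],[[0.02,0,1.8],[0,0,0],0],[[0.02,0,1.8],[0,0,0],0],[[0.02,0,1.8],[0,0,0],0]]'

```text
time_s: 34.4
eef_pos: [0.4738, -0.3527, 0.0162]
eef_rot: [0.001, 0.938, 0.345, 0.0]
wrist_force: [-0.9, 0.5, 6.6]
opening: 0.192
```

```bash
cat > fit.py <<'E'
from h import *
from scipy.optimize import least_squares
# calibration of wrist at w8: camera in tool frame is fixed -> rebuild from pose then
c=viewer.calibration('wrist');o,p,M=state();E=np.array(c['extrinsics'])
Rc=M.T@E[:3,:3];tc=M.T@(E[:3,3]-p)
def cal(p,yaw):
    y=np.array([np.cos(yaw),np.sin(yaw),0]);z=np.array([0,0,-1.]);T=np.c_[np.cross(y,z),y,z]
    e=np.eye(4);e[:3,:3]=T@Rc;e[:3,3]=np.array(p)+T@tc;return dict(c,extrinsics=e)
def fit(name,cc,ctr,z,rmin,rmax,sgn):
    g=cv2.GaussianBlur(cv2.cvtColor(cv2.imread(f'pics/{name}.png'),6),(3,3),0).astype(float)
    pts=[]
    for a in np.radians(np.arange(0,360,4)):
        r=np.arange(rmin,rmax,.0005);q=proj(cc,np.c_[ctr[0]+r*np.cos(a),ctr[1]+r*np.sin(a),r*0+z])
        if q.min()<2 or (q[:,0]>637).any() or (q[:,1]>477).any(): continue
        v=cv2.remap(g.astype(np.float32),q[:,0].astype(np.float32)[None],q[:,1].astype(np.float32)[None],1)[0]
        d=np.diff(v)*sgn;k=d.argmax()
        if d[k]>3: pts.append(ctr+r[k]*np.array([np.cos(a),np.sin(a)]))
    pts=np.array(pts);s=least_squares(lambda u:np.hypot(*(pts-u[:2]).T)-u[2],[*ctr,(rmin+rmax)/2],loss='soft_l1',f_scale=.001)
    print(name,len(pts),s.x.round(4),'rms',np.sqrt(np.mean(s.fun**2)).round(4))
if __name__=='__main__':
    c8=cal([.52453,-.2236,.1933],np.radians(-7.83));c11=cal([.48888,-.35959,.32555],np.radians(-7.8))
    fit('w8',c8,np.array([.553,-.148]),.088,.045,.065,-1)
    fit('w8',c8,np.array([.553,-.148]),.088,.042,.054,1)
    fit('w11',c11,np.array([.4725,-.35]),.034,.06,.08,1)
    fit('w11',c11,np.array([.4725,-.35]),.034,.06,.08,-1)
E
python3 fit.py; python3 -c "
from h import *
go([.5543,-.1505,.15])"
```

```text
w8 90 [ 0.552  -0.1479  0.0535] rms 0.0046
w8 90 [ 0.5518 -0.1489  0.0501] rms 0.0013
w11 66 [ 0.4734 -0.3529  0.0705] rms 0.002
shift [ 3.21 -1.69 -2.23] turn [ 0.02 -0.    0.  ] at [ 0.4738 -0.3527  0.0162] q6 0.02 toolyaw -49.58 F [-0.9  0.5  6.6]
shift [ 3.21 -1.69 -2.23] turn [  0.     0.03 -22.5 ] at [ 0.4738 -0.3527  0.0162] q6 0.02 toolyaw -49.58 F [-0.9  0.5  6.6]Traceback (most recent call last):
  File "fit.py", line 25, in <module>
    fit('w11',c11,np.array([.4725,-.35]),.034,.06,.08,-1)
    ~~~^^^^^^^^^^^^^^^^^^^^^^^^^^^^^^^^^^^^^^^^^^^^^^^^^^
  File "fit.py", line 18, in fit
    pts=np.array(pts);s=least_squares(lambda u:np.hypot(*(pts-u[:2]).T)-u[2],[*ctr,(rmin+rmax)/2],loss='soft_l1',f_scale=.001)
                        ~~~~~~~~~~~~~^^^^^^^^^^^^^^^^^^^^^^^^^^^^^^^^^^^^^^^^^^^^^^^^^^^^^^^^^^^^^^^^^^^^^^^^^^^^^^^^^^^^^^^^^
    return func(*args, **kwargs)
    vector_fun = VectorFunction(
        fun_wrapped,
    ...<6 lines>...
        workers=workers
    )
    self._update_fun()
    ~~~~~~~~~~~~~~~~^^
    self.f = self.fun_wrapped(xp_copy(self.x))
             ~~~~~~~~~~~~~~~~^^^^^^^^^^^^^^^^^
    return np.atleast_1d(self.fun(x))
                         ~~~~~~~~^^^
    return self.f(x, *self.args, **self.kwargs)
           ~~~~~~^^^^^^^^^^^^^^^^^^^^^^^^^^^^^^
  File "fit.py", line 18, in <lambda>
    pts=np.array(pts);s=least_squares(lambda u:np.hypot(*(pts-u[:2]).T)-u[2],[*ctr,(rmin+rmax)/2],loss='soft_l1',f_scale=.001)
                                                          ~~~^~~~~~
ValueError: operands could not be broadcast together with shapes (0,) (2,)
```

>>> move_arm --motion '[[[0,0,-0.5],[0,0,0],0],[[0,0,-1.2],[0,0,0],0],[[0,0,-1.9],[0,0,0],0],[[0.4,-0.2,-2.2],[0,0,0],0],[[1,-0.5,-2.2],[0,0,0],0],[[1.6,-0.85,-2.2],[0,0,0],0],[[2.2,-1.2,-2.2],[0,0,0],0],[[2.8,-1.5,-2.2],[0,0,0],0],[[3.2,-1.69,-2.2],[0,0,0],0],[[3.2,-1.69,-2.2],[0,0,0],0]]'

```text
time_s: 35.65
eef_pos: [0.5535, -0.1481, 0.1464]
eef_rot: [-0.0, 0.938, 0.347, -0.0]
wrist_force: [-0.2, -0.7, -2.7]
opening: 0.191
```

```bash
python3 -c "
from h import *
go([.552,-.1495,.11])"
```

```text
shift [-0.03  0.    0.61] turn [-0.01  0.    0.  ] at [ 0.5535 -0.1481  0.1464] q6 0.39 toolyaw -49.41 F [-0.2 -0.7 -2.7]
shift [-0.03  0.    0.61] turn [-0.00e+00 -1.00e-02 -2.25e+01] at [ 0.5535 -0.1481  0.1464] q6 0.39 toolyaw -49.41 F [-0.2 -0.7 -2.7]
```

>>> move_arm --motion '[[[-0.04,0,0.3],[0,0,0],0],[[-0.04,0,0.6],[0,0,0],0],[[-0.04,0,0.65],[0,0,0],0],[[-0.04,0,0.65],[0,0,0],0]]'

```text
time_s: 36.15
eef_pos: [0.551, -0.1521, 0.107]
eef_rot: [-0.0, 0.939, 0.345, -0.0]
wrist_force: [0.6, 0.5, -2.1]
opening: 0.193
```

>>> move_arm --motion '[[[0.03,-0.02,0],[0,0,0],0],[[0.03,-0.02,0.06],[0,0,0],0],[[0.03,-0.02,0.12],[0,0,0],0],[[0.03,-0.02,0.12],[0,0,0],0]]'

```text
time_s: 36.65
eef_pos: [0.5518, -0.1494, 0.1001]
eef_rot: [-0.0, 0.938, 0.345, -0.0]
wrist_force: [-0.1, 0.0, -1.6]
opening: 0.191
```

>>> move_arm --motion '[[[0,0,0.03],[0,0,0],0],[[0,0,0.07],[0,0,0],0],[[0,0,0.07],[0,0,0],0]]'

```text
time_s: 37.02
eef_pos: [0.5519, -0.1495, 0.096]
eef_rot: [-0.0, 0.938, 0.345, -0.0]
wrist_force: [-0.7, 0.6, -2.2]
opening: 0.196
```

>>> move_arm --motion '[[[0,0,0.03],[0,0,0],0],[[0,0,0.07],[0,0,0],0],[[0,0,0.07],[0,0,0],0]]'

```text
time_s: 37.4
eef_pos: [0.5519, -0.1495, 0.0918]
eef_rot: [-0.0, 0.938, 0.345, -0.0]
wrist_force: [-0.9, -0.1, -1.6]
opening: 0.191
```

>>> move_arm --motion '[[[0,0,0.03],[0,0,0],0],[[0,0,0.06],[0,0,0],0],[[0,0,0.06],[0,0,0],0]]'

```text
time_s: 37.78
eef_pos: [0.5519, -0.1495, 0.0883]
eef_rot: [-0.0, 0.938, 0.345, -0.0]
wrist_force: [-0.3, -0.1, -2.2]
opening: 0.194
```

>>> move_arm --motion '[[[0,0,0.03],[0,0,0],0],[[0,0,0.06],[0,0,0],0],[[0,0,0.06],[0,0,0],0]]'

```text
time_s: 38.15
eef_pos: [0.5524, -0.1498, 0.0863]
eef_rot: [0.0, 0.938, 0.345, 0.0]
wrist_force: [-3.8, 1.2, 7.5]
opening: 0.193
```

>>> move_arm --motion '[[[0,0,0.01],[0,0,0.6],0],[[0,0,0.02],[0,0,1.2],0],[[0,0,0.025],[0,0,2],0],[[0,0,0.025],[0,0,2],0]]'

```text
time_s: 38.65
eef_pos: [0.5534, -0.1502, 0.085]
eef_rot: [0.001, 0.978, 0.211, 0.001]
wrist_force: [-0.5, -1.0, 5.0]
opening: 0.193
```

```bash
python3 -c "
from h import *
o,p,M=state();print(p.round(4),o['wrist_force'].round(1),np.round(o['torque'],2),np.degrees(np.arctan2(M[1,1],M[0,1])),o['q'][5])"
```

```text
[ 0.5534 -0.1502  0.085 ] [-0.5 -1.   5. ] [ 0.05  0.13 -0.36] -65.6848986203004 0.6742560213920676
```

>>> move_arm --motion '[[[0,0,0.01],[0,0,0.6],0],[[0,0,0.02],[0,0,1.2],0],[[0,0,0.025],[0,0,2],0],[[0,0,0.025],[0,0,2],0]]'

```text
time_s: 39.15
eef_pos: [0.5536, -0.1503, 0.0836]
eef_rot: [0.001, 0.997, 0.072, 0.002]
wrist_force: [0.6, -0.8, 5.4]
opening: 0.189
```

```bash
cat > t.py <<'E'
from h import *
o,p,M=state();print(p.round(4),o['wrist_force'].round(1),np.round(o['torque'],2),np.degrees(np.arctan2(M[1,1],M[0,1])).round(1),'q6',o['q'][5].round(2),o['opening'].round(3))
E
python3 t.py
```

```text
Traceback (most recent call last):
  File "t.py", line 2, in <module>
    o,p,M=state();print(p.round(4),o['wrist_force'].round(1),np.round(o['torque'],2),np.degrees(np.arctan2(M[1,1],M[0,1])).round(1),'q6',o['q'][5].round(2),o['opening'].round(3))
                                                                                                                                                            ^^^^^^^^^^^^^^^^^^
AttributeError: 'float' object has no attribute 'round'
```

>>> move_arm --motion '[[[0,0,0.015],[0,0,1],0],[[0,0,0.025],[0,0,2],0],[[0,0,0.04],[0,0,3],0],[[0,0,0.05],[0,0,4],0],[[0,0,0.05],[0,0,4],0]]'

```text
time_s: 39.78
eef_pos: [0.5538, -0.1506, 0.0809]
eef_rot: [0.001, 0.979, -0.205, 0.002]
wrist_force: [0.2, -0.6, 6.6]
opening: 0.192
```

```bash
sed -i "s/o\['opening'\].round(3)/o['opening']/" t.py; python3 t.py
```

```text
[ 0.5538 -0.1506  0.0809] [ 0.2 -0.6  6.6] [-0.04  0.16 -0.46] -113.7 q6 1.51 0.1920629850683399
```

>>> move_arm --motion '[[[0,0,0.012],[0,0,1],0],[[0,0,0.025],[0,0,2],0],[[0,0,0.037],[0,0,3],0],[[0,0,0.05],[0,0,4],0],[[0,0,0.06],[0,0,5],0],[[0,0,0.067],[0,0,6],0],[[0,0,0.067],[0,0,6],0]]'

```text
time_s: 40.65
eef_pos: [0.5539, -0.1506, 0.0769]
eef_rot: [-0.0, 0.81, -0.586, 0.002]
wrist_force: [-0.5, 0.4, 6.6]
opening: 0.189
```

```bash
python3 t.py
```

```text
[ 0.5539 -0.1506  0.0769] [-0.5  0.4  6.6] [-0.01  0.12 -0.39] -161.7 q6 2.35 0.189466255183976
```

>>> move_arm --motion '[[[0,0,0.012],[0,0,1],0],[[0,0,0.023],[0,0,2],0],[[0,0,0.034],[0,0,3],0],[[0,0,0.034],[0,0,3],0]]'

```text
time_s: 41.15
eef_pos: [0.5539, -0.1506, 0.0749]
eef_rot: [0.001, -0.671, 0.741, -0.002]
wrist_force: [-0.7, 0.3, 7.4]
opening: 0.192
```

```bash
python3 t.py
```

```text
[ 0.5539 -0.1506  0.0749] [-0.7  0.3  7.4] [-0.    0.17 -0.45] 174.3 q6 2.77 0.1921692309570696
```

>>> move_arm --motion '[[[0,0,0.01],[0,0,0.7],0],[[0,0,0.02],[0,0,1.4],0],[[0,0,0.02],[0,0,1.4],0]]'

```text
time_s: 41.52
eef_pos: [0.554, -0.1511, 0.0741]
eef_rot: [0.001, -0.596, 0.803, -0.002]
wrist_force: [-1.4, -2.2, 9.3]
opening: 0.196
```

```bash
python3 t.py
```

```text
[ 0.554  -0.1511  0.0741] [-1.4 -2.2  9.3] [-0.25  0.3  -0.31] 163.1 q6 2.96 0.19617899040334885
```

>>> move_arm --motion '[[[0,0,0.005],[0,0,0.4],0],[[0,0,0.01],[0,0,0.8],0],[[0,0,0.01],[0,0,0.8],0]]'

```text
time_s: 41.9
eef_pos: [0.5542, -0.1514, 0.074]
eef_rot: [0.001, -0.551, 0.835, -0.003]
wrist_force: [-1.7, -2.0, 11.6]
opening: 0.192
```

```bash
python3 t.py
```

```text
[ 0.5542 -0.1514  0.074 ] [-1.7 -2.  11.6] [-0.19  0.49  0.23] 156.8 q6 3.07 0.1918826444088176
```

>>> move_arm --motion '[[[0,0,-0.01],[0,0,0.8],55],[[0,0,-0.01],[0,0,0],55],[[0,0,-0.01],[0,0,0],55],[[0,0,-0.5],[0,0,0],55],[[0,0,-1],[0,0,0],20],[[0,0,-1],[0,0,0],0],[[0,0,-1],[0,0,0],0],[[0,0,-0.7],[0,0,0],0],[[0,0,-0.4],[0,0,0],0],[[0,0,-0.4],[0,0,0],0]]'

```text
time_s: 43.15
eef_pos: [0.5502, -0.1487, 0.0918]
eef_rot: [-0.001, -0.551, 0.835, 0.002]
wrist_force: [0.5, 0.1, 0.7]
opening: -0.001
```

```bash
python3 t.py
```

```text
[ 0.5502 -0.1487  0.0918] [0.5 0.1 0.7] [ 0.01  0.02 -0.02] 156.8 q6 3.07 -0.0013819291919685654
```

>>> move_arm --motion '[[[0,0,0.02],[0,0,0],0],[[0,0,0.02],[0,0,0],0]]'

```text
time_s: 43.4
eef_pos: [0.5523, -0.1497, 0.094]
eef_rot: [0.0, -0.551, 0.835, -0.0]
wrist_force: [-0.2, -0.2, 1.1]
opening: -0.0
```

>>> move_arm --motion '[[[0,0,0.02],[0,0,0],0],[[0,0,0.02],[0,0,0],0]]'

```text
time_s: 43.65
eef_pos: [0.5522, -0.1496, 0.0929]
eef_rot: [0.0, -0.551, 0.835, -0.0]
wrist_force: [-0.7, -0.5, 0.6]
opening: 0.001
```

>>> move_arm --motion '[[[0,0,0.015],[0,0,0],0],[[0,0,0.015],[0,0,0],0]]'

```text
time_s: 43.9
eef_pos: [0.5521, -0.1496, 0.0917]
eef_rot: [0.0, -0.551, 0.835, 0.0]
wrist_force: [-0.6, -0.7, -0.3]
opening: 0.001
```

>>> move_arm --motion '[[[0,0,0.015],[0,0,0],0],[[0,0,0.015],[0,0,0],0]]'

```text
time_s: 44.15
eef_pos: [0.552, -0.1496, 0.0907]
eef_rot: [-0.0, -0.551, 0.835, 0.0]
wrist_force: [-0.2, 1.1, -0.2]
opening: 0.003
```

>>> move_arm --motion '[[[0,0,0.015],[0,0,0],0],[[0,0,0.015],[0,0,0],0]]'

```text
time_s: 44.4
eef_pos: [0.5521, -0.1496, 0.0899]
eef_rot: [0.0, -0.551, 0.835, 0.0]
wrist_force: [-0.3, -0.3, 0.1]
opening: 0.003
```

>>> move_arm --motion '[[[0,0,0.015],[0,0,0],0],[[0,0,0.015],[0,0,0],0]]'

```text
time_s: 44.65
eef_pos: [0.5522, -0.1496, 0.0898]
eef_rot: [0.0, -0.551, 0.835, -0.0]
wrist_force: [-1.9, 1.8, 4.8]
opening: 0.002
```

>>> move_arm --motion '[[[0,0,-0.5],[0,0,0],0],[[0,0,-1.2],[0,0,-1],60],[[0,0,-1.9],[0,0,-2.2],60],[[0,0,-2.3],[0,0,-3.5],60],[[0,0,-2.3],[0,0,-4.8],60],[[0,0,-2.3],[0,0,-6.1],60],[[0,0,-2.3],[0,0,-7.4],60],[[0,0,-2.3],[0,0,-8.7],60],[[0,0,-2.3],[0,0,-10],60],[[0,0,-2.3],[0,0,-11.2],60]]'

```text
time_s: 45.9
eef_pos: [0.552, -0.1495, 0.2269]
eef_rot: [-0.0, 0.979, -0.202, -0.0]
wrist_force: [-0.2, 0.6, -0.4]
opening: 0.6
```

```bash
python3 -c "
from h import *
go([.5159,.2685,.20],np.radians(-97.85))"
```

```text
shift [-3.3  -6.16  0.45] turn [-0.    0.   -1.93] at [ 0.552  -0.1495  0.2269] q6 1.5 toolyaw -113.26 F [-0.2  0.6 -0.4]
shift [-3.3  -6.16  0.45] turn [ 0.    0.   20.57] at [ 0.552  -0.1495  0.2269] q6 1.5 toolyaw -113.26 F [-0.2  0.6 -0.4]
```

>>> move_arm --motion '[[[-0.3,-0.6,0],[0,0,-0.3],60],[[-0.7,-1.3,0],[0,0,-0.6],60],[[-1.1,-2,0],[0,0,-0.9],60],[[-1.5,-2.8,0],[0,0,-1.2],60],[[-1.9,-3.6,0],[0,0,-1.5],60],[[-2.3,-4.3,0],[0,0,-1.93],60],[[-2.7,-5,0],[0,0,-1.93],60],[[-3.1,-5.8,0.2],[0,0,-1.93],60],[[-3.3,-6.16,0.45],[0,0,-1.93],60],[[-3.3,-6.16,0.45],[0,0,-1.93],60]]'

```text
time_s: 47.15
eef_pos: [0.517, 0.2698, 0.1984]
eef_rot: [0.0, 0.998, -0.069, -0.001]
wrist_force: [-0.8, -0.4, -0.7]
opening: 0.602
```

```bash
python3 -c "
from h import *
go([.5159,.2685,.0785],np.radians(-97.85))"
```

```text
shift [-0.01  0.02  2.  ] turn [ 0.01  0.02 -0.01] at [0.517  0.2698 0.1984] q6 1.99 toolyaw -97.97 F [-0.8 -0.4 -0.7]
shift [-0.01  0.02  2.  ] turn [ 3.000e-02 -1.000e-02  2.249e+01] at [0.517  0.2698 0.1984] q6 1.99 toolyaw -97.97 F [-0.8 -0.4 -0.7]
```

>>> move_arm --motion '[[[0,0,0.6],[0,0,0],60],[[0,0,1.2],[0,0,0],60],[[0,0,1.7],[0,0,0],60],[[0,0,1.95],[0,0,0],60],[[0,0,1.95],[0,0,0],60],[[0,0,1.95],[0,0,0],0],[[0,0,1.95],[0,0,0],0],[[0,0,1.95],[0,0,0],0],[[0,0,1.95],[0,0,0],0]]'

```text
time_s: 48.28
eef_pos: [0.5194, 0.2681, 0.0841]
eef_rot: [0.0, 0.997, -0.071, 0.001]
wrist_force: [0.7, -3.8, 3.2]
opening: 0.114
```

>>> move_arm --motion '[[[0,0.1,0.06],[0,0,0],0],[[0,0.4,0.08],[0,0,0],0],[[0,0.7,0.08],[0,0,0],0],[[0,1,0.08],[0,0,0],0],[[0,1.3,0.08],[0,0,0],0],[[0,1.6,0.08],[0,0,0],0],[[0,1.9,0.08],[0,0,0],0],[[0,2.15,0.08],[0,0,0],0],[[0,2.35,0.08],[0,0,0],0],[[0,2.35,0.08],[0,0,0],0]]'

```text
time_s: 49.52
eef_pos: [0.5011, 0.1284, 0.0803]
eef_rot: [-0.0, 0.997, -0.071, 0.003]
wrist_force: [0.4, -1.4, 10.3]
opening: 0.115
```

```bash
python3 -c "
from h import *
go([.4965,.1203,.0785],np.radians(-97.85))"
```

```text
shift [-0.06  0.14  0.03] turn [-0.01 -0.04 -0.04] at [0.5011 0.1284 0.0803] q6 1.73 toolyaw -98.2 F [ 0.4 -1.4 10.3]
shift [-0.06  0.14  0.03] turn [-6.000e-02  1.000e-02  2.246e+01] at [0.5011 0.1284 0.0803] q6 1.73 toolyaw -98.2 F [ 0.4 -1.4 10.3]
```

>>> move_arm --motion '[[[0,0.06,-0.03],[0,0,0],0],[[0,0.12,-0.03],[0,0,0],0],[[0,0.15,-0.03],[0,0,0],0],[[0,0.15,-0.03],[0,0,0],0]]'

```text
time_s: 50.02
eef_pos: [0.4999, 0.1202, 0.0817]
eef_rot: [-0.001, 0.997, -0.071, 0.003]
wrist_force: [2.8, -0.4, 6.5]
opening: 0.112
```

>>> move_arm --motion '[[[0,0.04,-0.03],[0,0,0],0],[[0,0.06,-0.05],[0,0,0],0],[[0,0.06,-0.08],[0,0,0],0],[[0,0.06,-0.1],[0,0,0],0]]'

```text
time_s: 50.52
eef_pos: [0.4997, 0.1191, 0.0876]
eef_rot: [-0.003, 0.997, -0.071, 0.003]
wrist_force: [7.1, 10.5, -1.5]
opening: 0.115
```

>>> move_arm --motion '[[[0,-0.02,0.02],[0,0,0],0],[[0,-0.02,0.02],[0,0,0],60],[[0,-0.02,0.02],[0,0,0],60],[[0,-0.02,-0.4],[0,0,0],60],[[0,-0.02,-1.1],[0,0,0],80],[[0.2,-0.3,-1.9],[0,0,0],100],[[0.4,-0.45,-2.7],[0,0,0],100],[[0.5,-0.5,-3.4],[0,0,0],100],[[0.5,-0.5,-3.9],[0,0,0],100],[[0.5,-0.5,-3.9],[0,0,0],100]]'

```text
time_s: 51.78
eef_pos: [0.5318, 0.1418, 0.3224]
eef_rot: [-0.0, 0.997, -0.071, 0.002]
wrist_force: [-1.2, -0.1, -0.1]
opening: 1.001
```

```bash
python3 -c "
from h import *
c,im=snap('wrist','w13');_,s=snap('side','s13')
g=cv2.resize(im[150:300,50:640],(800,203));a=cv2.resize(s[255:400,150:340],(480,366),interpolation=2);b=cv2.resize(s[190:290,285:375],(320,366),interpolation=2)
cv2.imwrite('pics/c13.png',np.vstack([g,np.hstack([a,b])]));print(state()[1])"
```

```text
[0.53017677 0.14166297 0.31884996]
```

View pics/c13.png

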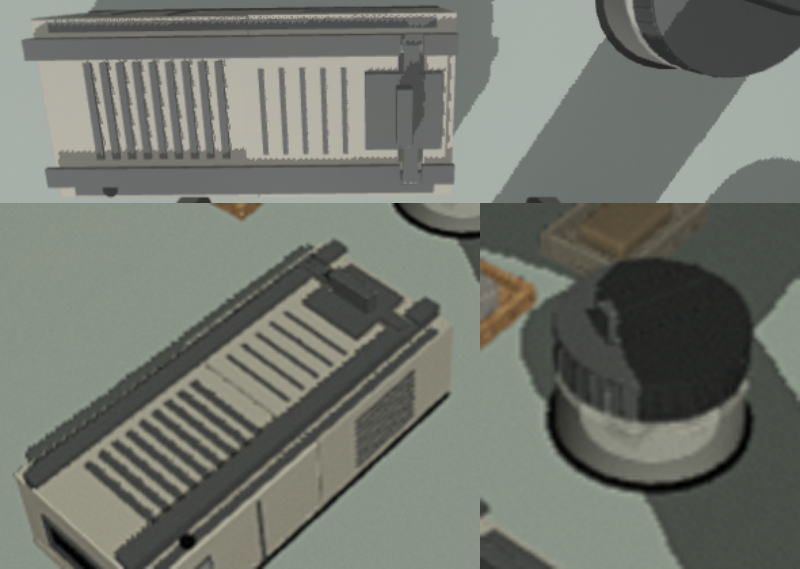

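```bash
python3 -c "
from h import *
for n in ('lid_grip','tub','soap_dish','tray'):
  for cam in ('top',):
    if n=='lid_grip': snap(cam)
    print(n,[(round(d['score'],2),(np.array(d['centre'])*[640,480]).round().tolist()) for d in spotter.search_frame(cam,n)[:2]])
print(workorder.hand_in())"
```

```text
lid_grip [(0.9, [474.0, 323.0]), (0.65, [329.0, 231.0])]
tub [(0.56, [328.0, 263.0])]
soap_dish [(0.59, [391.0, 188.0])]
tray [(0.79, [311.0, 167.0])]
the job is handed in; nothing more can be done
None
```

I finished the job and handed it in after about 52 s of robot time. I pressed the tab, slid the door open and stood all three cartridges in the tub. I then screwed the grey lid down and slid the door shut. The hand-in gives no verdict.

**Last checks**
- **Cartridges:** all three were seen in the tub before the lid went on.
- **Lid:** it turned about 150° clockwise and stopped going down at the height worked out for home. Touching the bar's top gave about 117 mm, against 118 mm when home. It looks level in the side view.
- **Door:** I pushed it to a stop at about 10 N, and it lines up with the rails as it did in the first picture, to about 1 mm.
- **Tab:** it rose as the door shut, and its ears look seated in the notches. I did not touch it again to confirm its height.
- **Other things:** the soap dish and tray are where they were in the top view, to within a few pixels. I did not re-check the clip and pill tin on the tray. I left the yellow look-alike lid alone.

**What did not match**
- **Fingertips:** they sat about 27 mm behind the reported TCP, not 8 mm ahead as stated. My first grasp of the tab closed on nothing. I measured the offset by touch and corrected for it.
- **Lid start:** the lid did not need turning backward. It appears to have gone straight in at the thread start, so I turned it forward while watching the torque.

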